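# Hang a press punch in the free fork of a rotary punch stand

## Task

Hang the loose press punch back in the rotary punch stand: turn the stand by its black knob until the empty fork clicks into place in the middle of the guard's front opening, bring the punch in through that opening with its thin neck in the fork's slot, and lower it until you feel its brass collar bear in the fork's round recess; only then let go. Do not force it, do not let it drop, and leave the other things on the bench where they are.

Things in the scene. Friction and masses are not known exactly. Their poses are not given: they have to be found in the camera images.
- stand: Rotary punch stand, fixed to the bench: grey round foot 230 mm in diameter, grey guard drum 221 mm in diameter, top edge 66 mm above the bench, open only at the front over 78 mm between two thin steel posts. Origin: centre of the foot's underside, on the spindle's axis, at bench height; z up; the opening lies in the direction of its -x axis.
- carousel: Aluminium disc turning endlessly on the stand's spindle, 208 mm in diameter, underside 64 mm and top 72.5 mm above the bench. Origin as the stand's. Five forks 72 degrees apart, seats 80 mm from the axis. Four carry hung punches, fixed in them, heads at most 140 mm above the bench; the fork in the direction of the disc's own -x axis is empty.
- knob (a point): Middle of the black fluted knob on the disc's axis, 38 mm in diameter, 31 mm high, top 146 mm above the bench; turns with the disc. A spring detent clicks at every fork position: within about 5 degrees it pulls the disc to the exact position once the knob is let go; elsewhere the disc stays where it is left. Turning takes about 0.05 N m, through a detent up to 0.3 N m.
- fork_seat (a point): Centre of the empty fork's recess, at the top of the black rubber ring that lines it, 80 mm from the axis, 69.5 mm above the bench; turns with the disc. The fork is a radial slot 13 mm wide through the disc, flared at the rim, leading to a round recess 28.5 mm in diameter, 3 mm deep down to the ring. The ring yields 1 mm per 6 N, at most 1.5 mm.
- station (a point): Fixed point in the stand's opening, 80 mm from the axis, 69.5 mm above the bench: where a fork's seat is when the fork stands in the middle of the opening. The way in is level along the line from in front of the guard (drum outside 111 mm from the axis) to this point.
- punch: Loose press punch standing on its nose, 106 mm tall, 0.09 to 0.19 kg. Origin: centre of its lower end, z up along its axis. White nose 22 mm in diameter up to 20 mm; steel neck 10 mm in diameter from 20 to 66 mm; ribbed steel head 18 mm in diameter from 66 to 106 mm, to grip it by. A brass stop collar is clamped on the neck.
- punch_head (a point): Middle of the punch's head, 89 mm above its lower end. The brass collar below it, 26 mm in diameter, 8 mm thick, is clamped where the last job needed it: lower face anywhere from 33 to 57 mm above the punch's lower end, not measured, different every time. Hung up, it lies in the fork's recess, 1.2 mm clearance all round; only then does it resist a light sideways push.
- blower: Bystander: black rubber dust blower standing upright, 50 mm in diameter, 98 mm tall; origin at the centre of its underside.
- parts_pot: Bystander: round tan parts pot with a dark lid, 42 mm in diameter, 20 mm tall; origin at the centre of its underside.
- pickup_valve: Bystander: small black waisted plastic valve button standing upright, 26 mm in diameter, 32 mm tall; origin at the centre of its underside.
Things that resemble listed ones, but are neither listed nor needed, are in the scene too. There is more than one size of the punch; the job needs the larger.

How it is judged:
By the outcome, as a careful person would: the job done as asked, in the order asked, and still so for the second after the job is handed in, with the robot touching nothing.
It also fails if it takes over 72 s, if anything falls off the work surface, if the arm or the gripper's body presses on something with over 40 N, if the wrist force passes 120 N, or if a joint passes its speed limit or range.

## Robot

A 6-joint arm with a two-finger parallel gripper is mounted at the origin on a cart in front of the work surface, level with it; the furniture and walls round the work are solid. World frame = base frame: x ahead of the robot, y to its left, z up, the work surface at z = 0. Lengths are in mm, angles in rad, forces in N, time in s.
With the tool pointing down it reaches from about 300 to 775 mm from the base axis. Payload 14.6 kg.
Tool frame: the origin (TCP) lies at the very end of the fingers, on their centre line; the grasp point (between the pads) lies 19 mm behind it; z points along the fingers, y is the direction in which the jaws open and shut (so a half turn about z gives the same grasp; the last joint's range is limited). The gripper opens to 94 mm and grips with 3 to 60 N. Pads are 16 mm wide; open, the fingers measure 119 mm over their backs; the gripper's body (75 mm by 177 mm) begins 78 mm behind the grasp point.
Start: joints at [-1.355, 0.3, 1.521, -0, 1.321, -0.067], TCP at [153.468, -528.145, 205.446] pointing down, gripper open.
Joint ranges: [-3.03, 3.03], [-0.79, 2.21], [0.23, 2.52], [-1.04, 4.18], [0, 3.07], [-2.55, 2.55]. Speed limits (rad/s): [2.22, 2.22, 2.57, 3.14, 3.14, 3.14].

## Interface

Orientations are given as [roll, pitch, yaw] about the fixed x, y, z axes, in that order (R = Rz(yaw) Ry(pitch) Rx(roll)).
In Python, from cell import manip gives the robot as it stands.
- The arm moves only by the shell command python3 -m pendant 'ROWS' [FORCE]. ROWS is JSON, a list of rows, each an object with "claw": the finger opening in m, from 0 to 0.094; "delta_pos": the shift along the tool's x, y, z in m, a list of three; "rotation": the turn, a rotation vector about the tool's x, y, z in rad, a list of three. A call has 1 to 10 rows; each row is the pose to reach, as a shift and turn from the pose measured when the call began, along the tool's axes at that moment; what a row does not reach only later rows make up. A row lasts 1/8 s, in which the tool goes at most 62.5 mm and 10.7 degrees, less where a joint would pass 70% of its speed; a pose out of reach is approached as far as the arm can. A call with a gripper value outside its range is refused whole. The fingers move at their own pace and stop on an object; FORCE is the grip in N (left out, the last holds). Time passes only in rows, so rows that repeat a pose let the fingers close. It gives the time, the measured TCP pose, the force and the opening at its end, in the units of the state.
- manip.read_state(): the state, without advancing time (a new reading comes with each control period).
- manip.camera(name): name is "scene" or "top" or "wrist"; returns the picture (420x560x3 uint8, red, green, blue); there is no depth.
- manip.camera_model(name): a dict with "fx", "fy", "cx", "cy" (pixels), "cam_to_world" (4x4, takes a point from camera to world coordinates); the wrist camera has in their place "T_tool_cam" (4x4, takes a point from camera to tool coordinates, whose origin is the TCP and whose axes are the flange's). Camera axes: x right, y up, looking along -z (the intrinsics and any distortion apply to the point x, -y, -z); pixel columns grow to the right and rows downward; lengths in mm; the calibration is good to about 2 mm. A picture is of the moment at which its call begins: read the wrist's pose just before it. camera_model takes no time and is no camera call.
- manip.sign_off(): hands the job in, once; it reports no verdict.
The state is a dict: "clock": time; "joints": joint angles; "qd": joint speeds; "effort": joint torques, N m; "eef_pos": TCP position; "eef_rot": TCP orientation; "wrist_force": force on the tool from outside, world axes, zero at the start; "moment": the same for the moment, N m; "finger_gap": finger opening in mm.
Only numpy, scipy, OpenCV 4.12 (cv2) and the standard library are available. Lean on these libraries where they do the work, as an engineer would, in place of code of your own. Each camera call takes 0.05 s, during which the arm holds its last target.

## Working session

There is one attempt and no reset: what is moved stays moved. The work goes in short steps, Python scripts to look and compute and a shell command to move; the robot and the scene stay as the last step left them, time stands still between calls to the robot, and variables do not carry over. Pictures are saved under pics/ and viewed, and the job is handed in when it is done.

```bash
ls; mkdir -p pics; python3 - <<'E'
from cell import manip
import cv2
s=manip.read_state(); print(s)
for n in ("scene","top","wrist"):
    im=manip.camera(n); cv2.imwrite(f"pics/{n}0.png",im[:,:,::-1]); print(n,manip.camera_model(n))
E
```

```text
pics
{'clock': 0.0, 'joints': array([-1.35460138e+00,  3.00476004e-01,  1.52158938e+00, -7.21922655e-06,
        1.32068610e+00, -6.66104621e-02]), 'qd': array([-1.57901557e-03,  4.47646152e-04,  4.44375781e-04,  1.32986153e-04,
        3.82952231e-04,  8.96001053e-05]), 'effort': array([-3.65709147e-04, -5.31801331e+01, -3.52737486e+01,  7.08160177e-02,
        2.43837299e-02, -1.34947290e-04]), 'eef_pos': array([ 153.41115733, -527.89739602,  204.88012777]), 'eef_rot': array([-3.14043593e+00, -7.01559082e-05,  2.82807155e-01]), 'wrist_force': array([0.02938388, 0.17731478, 0.71937845]), 'moment': array([0.03469237, 0.04034659, 0.01733454]), 'finger_gap': 94.1518978516955}
scene {'fx': 480.52070367855737, 'fy': 480.52070367855737, 'cx': 280.70233538666406, 'cy': 210.452871208878, 'cam_to_world': array([[ 8.80476932e-01,  3.10228629e-01, -3.58494868e-01,
         1.84863924e+02],
       [-4.73597162e-01,  6.09993373e-01, -6.35306078e-01,
        -6.83247075e+02],
       [ 2.15893598e-02,  7.29154498e-01,  6.84008492e-01,
         6.58576472e+02],
       [ 0.00000000e+00,  0.00000000e
[... 279 characters left out ...]
1, -5.77135592e-03, -1.49170853e-02,
        -1.46399060e+02],
       [-1.55952242e-02,  1.44659875e-01,  9.89358534e-01,
         9.68204974e+02],
       [ 0.00000000e+00,  0.00000000e+00,  0.00000000e+00,
         1.00000000e+00]])}
wrist {'fx': 290.65311997794686, 'fy': 290.65311997794686, 'cx': 287.5240387526006, 'cy': 214.58684008643473, 'T_tool_cam': array([[-1.99864624e-04,  9.65329237e-01,  2.61035294e-01,
         7.61647641e+01],
       [ 9.99999388e-01,  4.76894496e-04, -9.97932862e-04,
        -4.84569873e-03],
       [-1.08782006e-03,  2.61034935e-01, -9.65328742e-01,
        -1.78845389e+02],
       [ 0.00000000e+00,  0.00000000e+00,  0.00000000e+00,
         1.00000000e+00]])}
```

View pics/scene0.png

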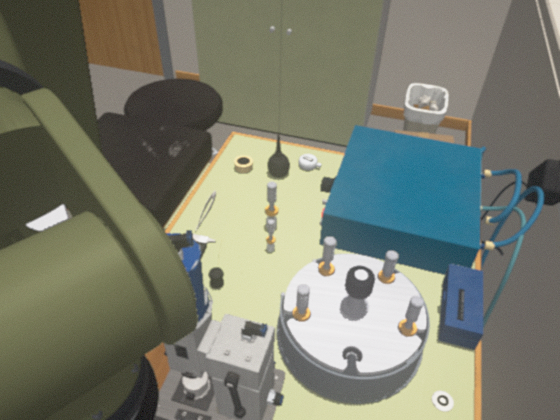

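View pics/top0.png

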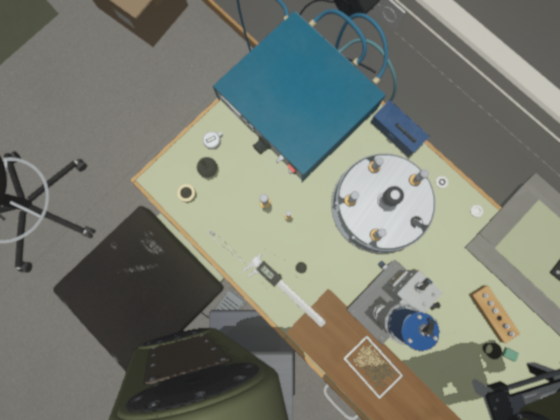

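View pics/wrist0.png

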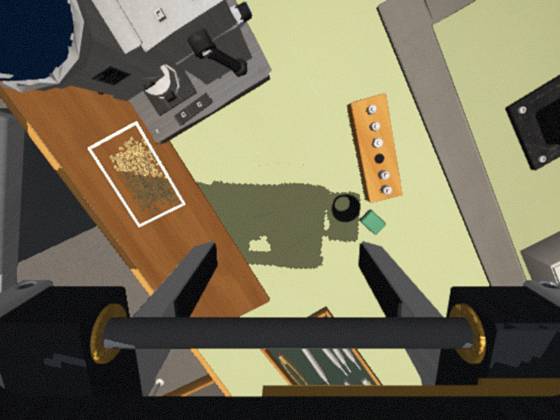

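```bash
cat > h.py <<'E'
import numpy as np,cv2
from cell import manip
from scipy.spatial.transform import Rotation as R
def toolT(s=None):
    s=s or manip.read_state(); T=np.eye(4); T[:3,:3]=R.from_euler('xyz',s['eef_rot']).as_matrix(); T[:3,3]=s['eef_pos']; return T
def cam(n,s=None):
    m=manip.camera_model(n)
    return m,(toolT(s)@m['T_tool_cam'] if n=='wrist' else m['cam_to_world'])
def unproj(n,uv,z,s=None):
    m,T=cam(n,s); u,v=uv
    d=T[:3,:3]@np.array([(u-m['cx'])/m['fx'],-(v-m['cy'])/m['fy'],-1]); o=T[:3,3]
    return o+d*(z-o[2])/d[2]
def proj(n,p,s=None):
    m,T=cam(n,s); q=np.linalg.inv(T)@np.append(p,1)
    return np.array([m['cx']+m['fx']*q[0]/-q[2], m['cy']-m['fy']*q[1]/-q[2]])
def crop(src,x0,y0,x1,y1,k,out):
    im=cv2.imread(src)[y0:y1,x0:x1]; im=cv2.resize(im,None,fx=k,fy=k,interpolation=cv2.INTER_CUBIC)
    cv2.imwrite(out,im)
E
python3 - <<'E'
from h import *
print(manip.camera_model('top').keys())
crop('pics/top0.png',310,130,460,270,5,'pics/top0a.png')
crop('pics/top0.png',170,120,330,280,4,'pics/top0b.png')
crop('pics/scene0.png',250,220,450,400,4,'pics/sc0a.png')
crop('pics/scene0.png',190,130,350,300,4,'pics/sc0b.png')
E
```

```text
dict_keys(['fx', 'fy', 'cx', 'cy', 'cam_to_world'])
```

View pics/top0a.png

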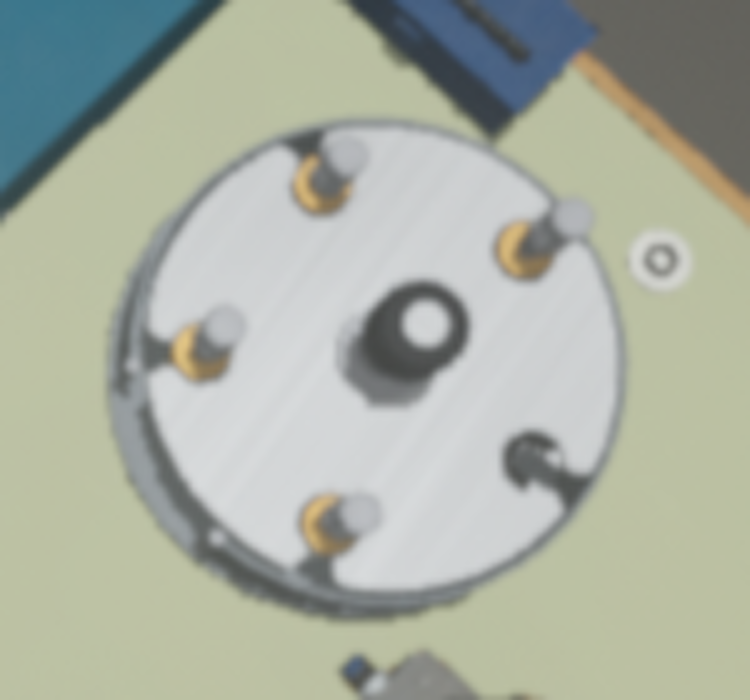

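View pics/top0b.png

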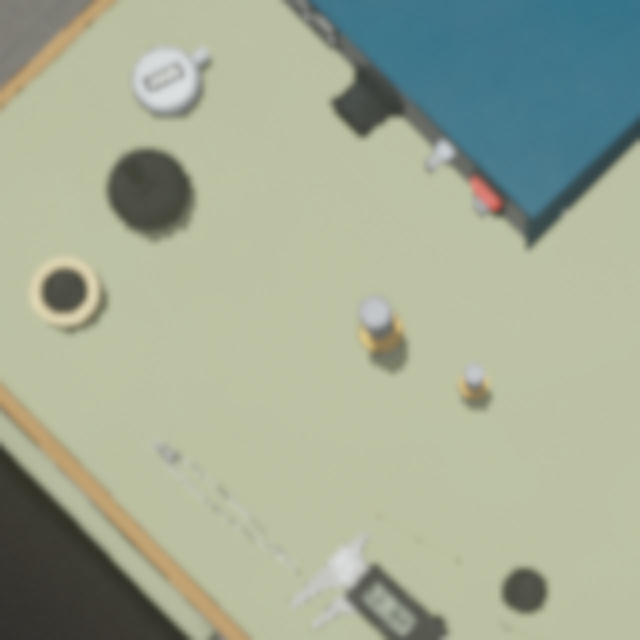

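View pics/sc0a.png

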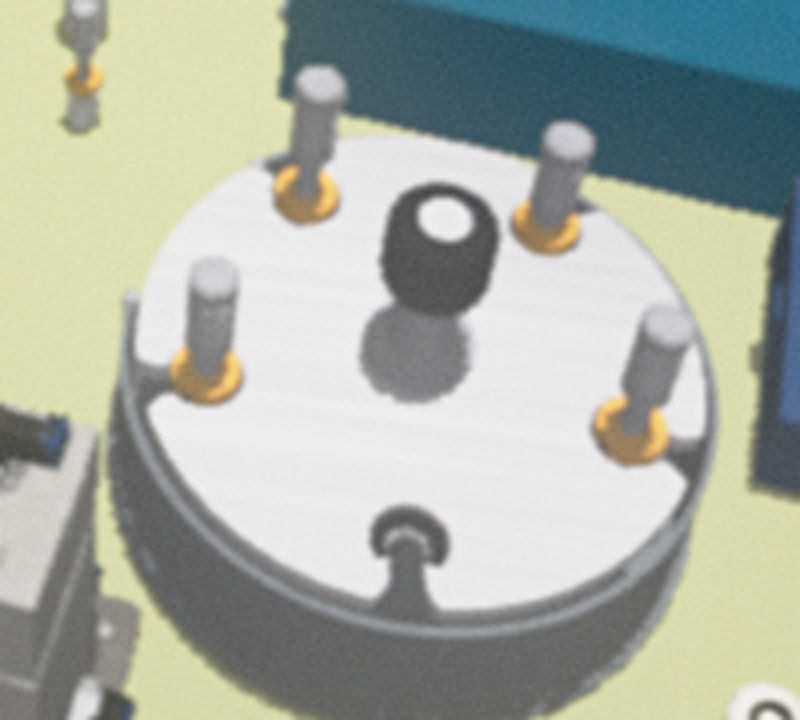

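View pics/sc0b.png

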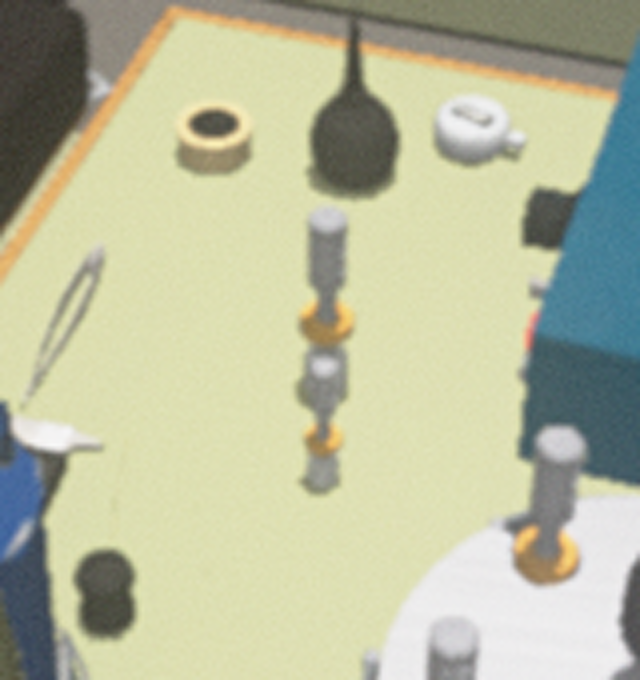

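```bash
python3 - <<'E'
from h import *
f=lambda a,b,k=5,x=310,y=130:(x+a/k,y+b/k)
np.set_printoptions(precision=1,suppress=True)
im=cv2.imread('pics/top0.png')
g=im.min(2)
m=np.zeros_like(g)
hsv=cv2.cvtColor(im,cv2.COLOR_BGR2HSV)
mask=((hsv[...,1]<40)&(hsv[...,2]>150)).astype(np.uint8)
n,l,st,c=cv2.connectedComponentsWithStats(mask)
i=1+st[1:,4].argmax(); print(st[i],c[i])
mm=(l==i).astype(np.uint8)
cnt=max(cv2.findContours(mm,cv2.RETR_EXTERNAL,cv2.CHAIN_APPROX_NONE)[0],key=cv2.contourArea)
h=cv2.convexHull(cnt)[:,0]
P=np.array([unproj('top',p,72.5)[:2] for p in h])
from scipy.optimize import least_squares
r=least_squares(lambda q:np.hypot(*(P-q[:2]).T)-q[2],[P[:,0].mean(),P[:,1].mean(),104],loss='soft_l1'); print('disc',r.x)
print('knobtop top',unproj('top',f(425,325),146),'scene',unproj('scene',(250+445/4,220+218/4),146))
print('posts',unproj('top',f(130,365),66),unproj('top',f(215,537),66))
print('emptyseat top',unproj('top',f(531,461),72.5),'scene',unproj('scene',(250+409/4,220+540/4),72.5))
print('forks collars top',[unproj('top',f(*a),77) for a in [(202,352),(321,184),(525,250),(327,525)]])
s=r.x
c=np.array(s[:2])
for a in [(130,365),(215,537)]:
    d=unproj('top',f(*a),66)[:2]-c; print(np.hypot(*d),np.degrees(np.arctan2(d[1],d[0])))
for n,p in [('t',unproj('top',f(531,461),72.5)),('s',unproj('scene',(250+409/4,220+540/4),72.5))]+[('c',unproj('top',f(*a),75)) for a in [(202,352),(321,184),(525,250),(327,525)]]:
    d=p[:2]-c; print(n,np.hypot(*d),np.degrees(np.arctan2(d[1],d[0])))
# punch
print('punch head top: top',unproj('top',(170+376/4,120+308/4),106),'scene',unproj('scene',(190+328/4,130+217/4),106))
print('small', unproj('scene',(190+325/4,130+365/4),70))
E
```

```text
[  161   101   315   241 23332] [329.5 205.7]
disc [ 397.9 -192.2  369.8]
knobtop top [ 489.1 -369.4  146. ] scene [ 491.2 -370.4  146. ]
posts [ 486.  -258.8   66. ] [ 408.9 -294.5   66. ]
emptyseat top [ 441.2 -433.1   72.5] scene [ 442.9 -435.    72.5]
forks collars top [array([ 489.9, -289.4,   77. ]), array([ 565.7, -344.6,   77. ]), array([ 535. , -433.8,   77. ]), array([ 413.1, -341.6,   77. ])]
110.4994282961679 -37.09722316077426
102.90191135731371 -83.87231014974117
t 244.7255082614198 -79.81107753204982
s 246.93119862223512 -79.50072882146324
c 134.30174164839696 -46.55678517018187
c 227.39410335708774 -42.24888636835409
c 278.5965337736004 -60.42588301597388
c 150.6278629945507 -84.15238672195272
punch head top: top [493.7 -99.8 106. ] scene [ 493.  -102.8  106. ]
small [ 465.5 -153.4   70. ]
```

```bash
cat >> h.py <<'E'
def tri(pt,ps):
    A=[];b=[]
    for n,uv in (('top',pt),('scene',ps)):
        m,T=cam(n); d=T[:3,:3]@np.array([(uv[0]-m['cx'])/m['fx'],-(uv[1]-m['cy'])/m['fy'],-1]); d/=np.linalg.norm(d)
        M=np.eye(3)-np.outer(d,d); A.append(M); b.append(M@T[:3,3])
    return np.linalg.lstsq(np.vstack(A),np.hstack(b),rcond=None)[0]
E
python3 - <<'E'
from h import *
np.set_printoptions(precision=1,suppress=True)
print('conn',tri((382,263.5),(265,329)))
print('boxcorner',tri((304,165),(322,222)), tri((385,98),(455,270)))
print('boxcorner2',tri((304,174),(322,240)))
c=np.array([490,-370]);a=np.radians(114.5)
for r in (80,111,150,180):
    p=np.append(c+r*np.array([np.cos(a),np.sin(a)]),70); print(r,p,proj('top',p),proj('scene',p))
crop('pics/top0.png',320,240,460,350,5,'pics/top0c.png')
crop('pics/scene0.png',150,290,300,420,5,'pics/sc0c.png')
E
```

```text
conn [ 351.9 -351.7   85.9]
boxcorner [ 565.5 -184.5   54.6] [ 723.6 -374.2   40.4]
boxcorner2 [ 560.2 -188.4   11.4]
80 [ 456.8 -297.2   70. ] [353.9 215.6] [309.  280.9]
111 [ 444. -269.   70.] [341.3 221.5] [292.9 271.3]
150 [ 427.8 -233.5   70. ] [325.3 228.8] [273.4 259.7]
180 [ 415.4 -206.2   70. ] [313.1 234.5] [258.9 251.1]
```

View pics/top0c.png

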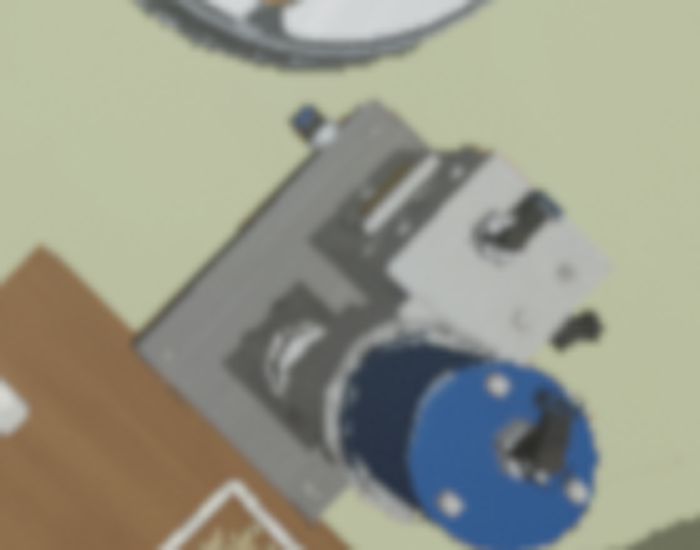

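View pics/sc0c.png

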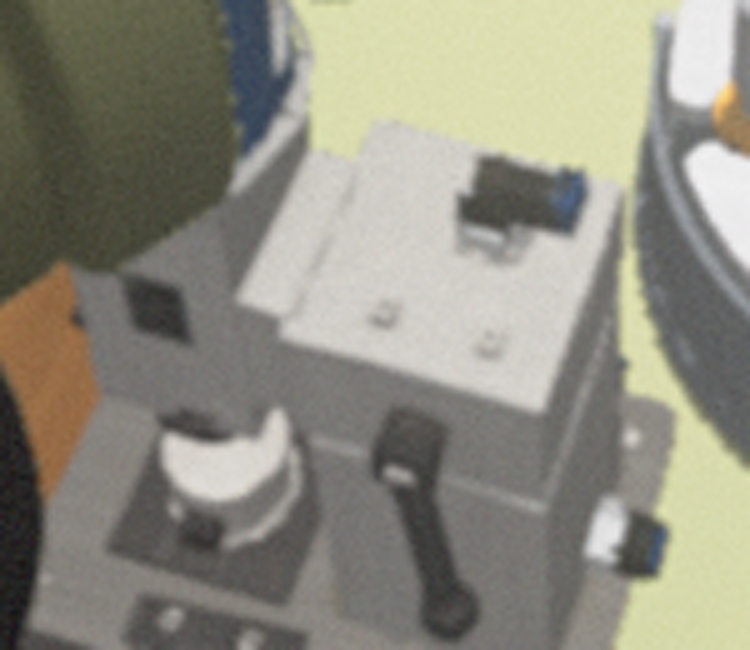

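```bash
python3 - <<'E'
from h import *
np.set_printoptions(precision=1,suppress=True)
print('lid corner',tri((320+495/5,240+155/5),(150+620/5,290+185/5)))
print('lid corner2',tri((320+608/5,240+265/5),(150+545/5,290+410/5)))
# blue motor top at range of z
for z in (150,250,350): print(z,unproj('top',(421,330),z))
s=manip.read_state();T=toolT(s)
def rel(p,yaw):
    Rn=R.from_euler('xyz',[np.pi,0,yaw]).as_matrix()
    print('dp',T[:3,:3].T@(np.array(p)-T[:3,3])/1000,'rot',R.from_matrix(T[:3,:3].T@Rn).as_rotvec())
rel([153,-528,385],0.283); rel([488,-369,300],1.1);rel([490,-370,200],1.1)
E
```

```text
lid corner [ 337.2 -402.8  170.2]
lid corner2 [ 296.  -444.5  168.1]
150 [ 223.  -406.6  150. ]
250 [ 237.6 -374.8  250. ]
350 [ 252.3 -343.   350. ]
dp [-0.  -0.  -0.2] rot [-0. -0. -0.]
dp [ 0.4 -0.1 -0.1] rot [-0.  -0.  -0.8]
dp [ 0.4 -0.1  0. ] rot [-0.  -0.  -0.8]
```

```bash
cat >> h.py <<'E'
def rel(p,yaw,s=None):
    T=toolT(s)
    Rn=R.from_euler('xyz',[np.pi,0,yaw]).as_matrix()
    print('dp',np.round(T[:3,:3].T@(np.array(p)-T[:3,3])/1000,4).tolist(),'rot',np.round(R.from_matrix(T[:3,:3].T@Rn).as_rotvec(),3).tolist())
E
python3 - <<'E'
from h import *
rel([153.4,-528,385],0.283); rel([490,-370,370],1.1);rel([490,-370,230],1.1)
E
```

```text
dp [-0.0, -0.0001, -0.18] rot [-0.001, -0.0, -0.0]
dp [0.3673, -0.0579, -0.1649] rot [-0.001, -0.0, -0.817]
dp [0.3673, -0.0578, -0.0249] rot [-0.001, -0.0, -0.817]
```

```bash
python3 -m pendant '[{"claw":0.07,"delta_pos":[0,0,-0.06],"rotation":[0,0,0]},{"claw":0.07,"delta_pos":[0,0,-0.12],"rotation":[0,0,0]},{"claw":0.07,"delta_pos":[0,0,-0.17],"rotation":[0,0,0]},{"claw":0.07,"delta_pos":[0.06,-0.01,-0.17],"rotation":[0,0,-0.16]},{"claw":0.07,"delta_pos":[0.12,-0.02,-0.17],"rotation":[0,0,-0.33]},{"claw":0.07,"delta_pos":[0.18,-0.03,-0.17],"rotation":[0,0,-0.5]},{"claw":0.07,"delta_pos":[0.24,-0.04,-0.17],"rotation":[0,0,-0.67]},{"claw":0.07,"delta_pos":[0.30,-0.05,-0.16],"rotation":[0,0,-0.8]},{"claw":0.07,"delta_pos":[0.35,-0.056,-0.12],"rotation":[0,0,-0.817]},{"claw":0.07,"delta_pos":[0.367,-0.058,-0.08],"rotation":[0,0,-0.817]}]' 25
```

```text
clock: 1.4
eef_pos: [491.7, -368.3, 283.4]
eef_rot: [-3.141, -0.001, 1.103]
wrist_force: [-0.3, -0.9, -0.8]
finger_gap: 70.0
```

```bash
python3 - <<'E'
from h import *
np.set_printoptions(precision=1,suppress=True)
s=manip.read_state(); print(s['eef_pos'],s['eef_rot'],s['joints'],s['qd'].round(3))
im=manip.camera('wrist'); cv2.imwrite('pics/w1.png',im[:,:,::-1])
print(proj('wrist',[490,-370,146],s),proj('wrist',[490,-370,72.5],s))
E
```

```text
[ 491.7 -368.3  283.4] [-3.1 -0.   1.1] [-0.7  0.4  1.2  0.   1.5 -0.2] [ 0.2  0.2  0.4 -0.  -0.6  0.2]
[286.5 208.3] [286.7 195.4]
```

View pics/w1.png

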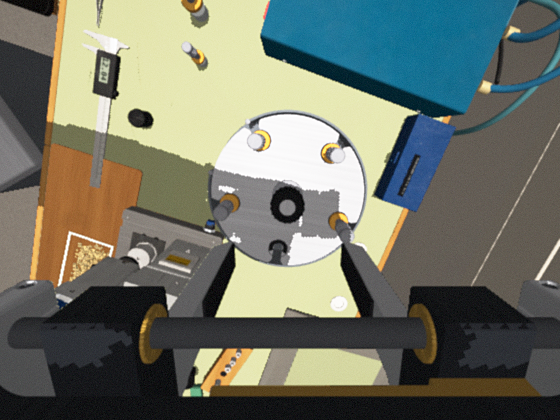

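```bash
python3 - <<'E'
from h import *
rel([490.5,-369,155],1.1)
E
```

```text
dp [-0.0025, 0.0012, 0.1221] rot [-0.009, -0.003, 0.003]
```

```bash
python3 -m pendant '[{"claw":0.06,"delta_pos":[-0.002,0.001,0.05],"rotation":[-0.009,-0.003,0]},{"claw":0.06,"delta_pos":[-0.002,0.001,0.1],"rotation":[-0.009,-0.003,0]},{"claw":0.06,"delta_pos":[-0.002,0.001,0.12],"rotation":[-0.009,-0.003,0]},{"claw":0.06,"delta_pos":[-0.002,0.001,0.12],"rotation":[-0.009,-0.003,0]}]'
python3 - <<'E'
from h import *
np.set_printoptions(precision=3,suppress=True)
s=manip.read_state(); print(s['eef_pos'],s['eef_rot'],s['joints'],s['qd'].round(3))
im=manip.camera('wrist'); cv2.imwrite('pics/w2.png',im[:,:,::-1])
print(proj('wrist',[490,-370,146],s),proj('wrist',[490,-370,72.5],s))
crop('pics/w2.png',190,120,390,270,4,'pics/w2a.png')
E
```

```text
clock: 1.95
eef_pos: [489.9, -368.6, 156.5]
eef_rot: [-3.139, -0.001, 1.102]
wrist_force: [-1.1, 0.1, 0.1]
finger_gap: 59.9
[ 489.865 -368.555  156.479] [-3.139 -0.001  1.102] [-0.705  0.482  1.386  0.     1.276 -0.236] [ 0.003 -0.033 -0.043  0.001  0.02   0.004]
[288.095 250.429] [288.075 220.776]
```

View pics/w2.png

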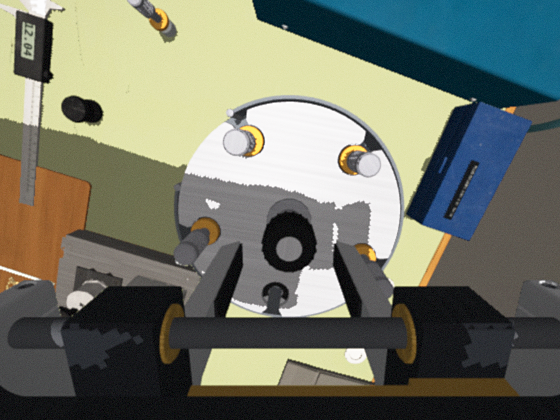

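View pics/w2a.png

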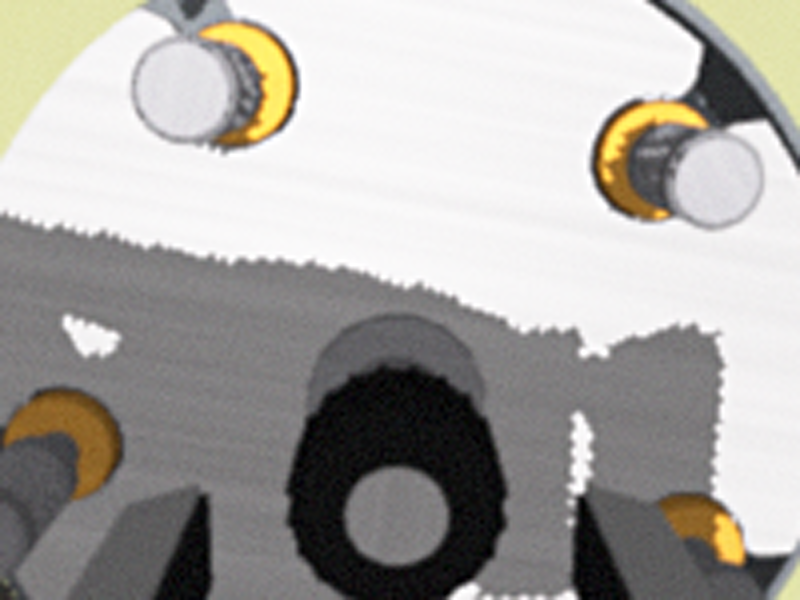

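```bash
python3 -m pendant '[{"claw":0.06,"delta_pos":[-0.0002,0.0008,0.025],"rotation":[-0.002,-0.001,0]},{"claw":0.06,"delta_pos":[-0.0002,0.0008,0.044],"rotation":[-0.002,-0.001,0]},{"claw":0.05,"delta_pos":[-0.0002,0.0008,0.044],"rotation":[-0.002,-0.001,0]},{"claw":0.042,"delta_pos":[-0.0002,0.0008,0.044],"rotation":[-0.002,-0.001,0]},{"claw":0.034,"delta_pos":[-0.0002,0.0008,0.044],"rotation":[-0.002,-0.001,0]},{"claw":0.03,"delta_pos":[-0.0002,0.0008,0.044],"rotation":[-0.002,-0.001,0]}]' 25
```

```text
clock: 2.75
eef_pos: [490.5, -369.3, 115.1]
eef_rot: [3.14, 0.001, 1.102]
wrist_force: [-7.0, 3.6, 6.9]
finger_gap: 37.7
```

```bash
python3 -m pendant '[{"claw":0.03,"delta_pos":[0,-0.0003,0],"rotation":[0,0,0.15]},{"claw":0.03,"delta_pos":[0,-0.0003,0],"rotation":[0,0,0.32]},{"claw":0.03,"delta_pos":[0,-0.0003,0],"rotation":[0,0,0.49]},{"claw":0.03,"delta_pos":[0,-0.0003,0],"rotation":[0,0,0.66]},{"claw":0.03,"delta_pos":[0,-0.0003,0],"rotation":[0,0,0.83]},{"claw":0.03,"delta_pos":[0,-0.0003,0],"rotation":[0,0,1.0]},{"claw":0.03,"delta_pos":[0,-0.0003,0],"rotation":[0,0,1.17]},{"claw":0.03,"delta_pos":[0,-0.0003,0],"rotation":[0,0,1.34]}]' 35
python3 -c "
from h import *
print(manip.read_state()['moment'])"
```

```text
clock: 3.75
eef_pos: [490.2, -368.8, 115.1]
eef_rot: [3.141, -0.0, -0.243]
wrist_force: [0.6, 2.1, -5.0]
finger_gap: 37.6
[ 0.48341499 -0.07253358  0.07638184]
```

```bash
python3 -m pendant '[{"claw":0.03,"delta_pos":[0,0,0],"rotation":[0,0,0.16]},{"claw":0.03,"delta_pos":[0,0,0],"rotation":[0,0,0.33]},{"claw":0.03,"delta_pos":[0,0,0],"rotation":[0,0,0.5]},{"claw":0.03,"delta_pos":[0,0,0],"rotation":[0,0,0.65]},{"claw":0.03,"delta_pos":[0,0,0],"rotation":[0,0,0.715]},{"claw":0.03,"delta_pos":[0,0,0],"rotation":[0,0,0.715]}]'
python3 - <<'E'
from h import *
print(manip.read_state()['moment'])
im=manip.camera('top'); cv2.imwrite('pics/top1.png',im[:,:,::-1])
im=manip.camera('wrist'); cv2.imwrite('pics/w3.png',im[:,:,::-1])
crop('pics/top1.png',310,130,460,270,4,'pics/top1a.png')
E
```

```text
clock: 4.5
eef_pos: [490.3, -368.6, 115.1]
eef_rot: [-3.141, -0.0, -0.958]
wrist_force: [2.2, 1.8, -5.9]
finger_gap: 37.7
[ 0.38061959 -0.46659645 -0.35416256]
```

View pics/top1a.png

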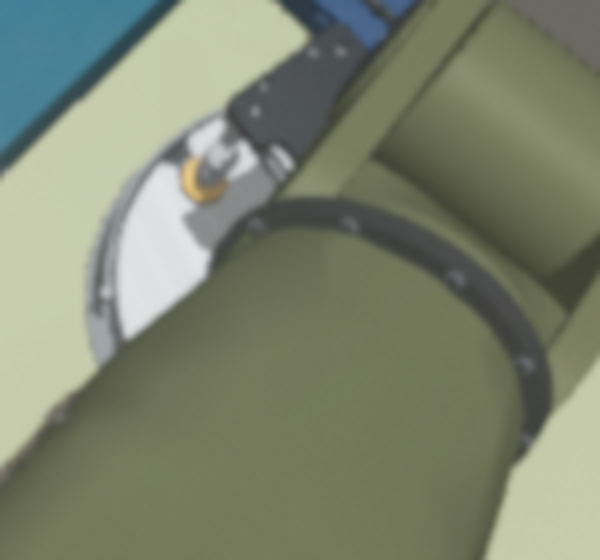

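View pics/w3.png

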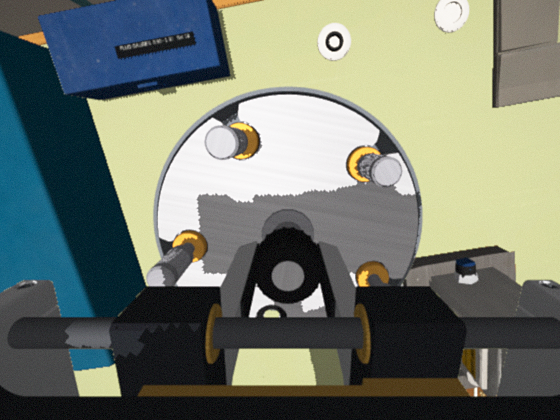

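```bash
python3 -m pendant '[{"claw":0.045,"delta_pos":[0,0,0],"rotation":[0,0,0]},{"claw":0.06,"delta_pos":[0,0,0],"rotation":[0,0,0]},{"claw":0.06,"delta_pos":[0,0,0],"rotation":[0,0,0]},{"claw":0.06,"delta_pos":[0,0,-0.05],"rotation":[0,0,0]},{"claw":0.06,"delta_pos":[0,0,-0.08],"rotation":[0,0,0]},{"claw":0.06,"delta_pos":[0,0,-0.08],"rotation":[0,0,0]}]'
python3 - <<'E'
from h import *
np.set_printoptions(precision=3,suppress=True)
s=manip.read_state();print(s)
im=manip.camera('wrist'); cv2.imwrite('pics/w4.png',im[:,:,::-1])
print(proj('wrist',[491,-369,72.5],s))
E
```

```text
clock: 5.35
eef_pos: [491.0, -369.2, 197.7]
eef_rot: [-3.14, -0.005, -0.957]
wrist_force: [0.1, -0.5, 0.7]
finger_gap: 60.2
{'clock': 5.35, 'joints': array([-0.704,  0.447,  1.339, -0.   ,  1.351,  1.823]), 'qd': array([-0.   ,  0.042,  0.058, -0.   , -0.033,  0.001]), 'effort': array([  0.023, -64.264, -37.865,  -0.003,   0.502,   0.001]), 'eef_pos': array([ 490.953, -369.216,  197.652]), 'eef_rot': array([-3.14 , -0.005, -0.957]), 'wrist_force': array([ 0.12 , -0.516,  0.684]), 'moment': array([ 0.102, -0.034, -0.01 ]), 'finger_gap': 60.23419895082453}
[287.712 209.957]
```

View pics/w4.png

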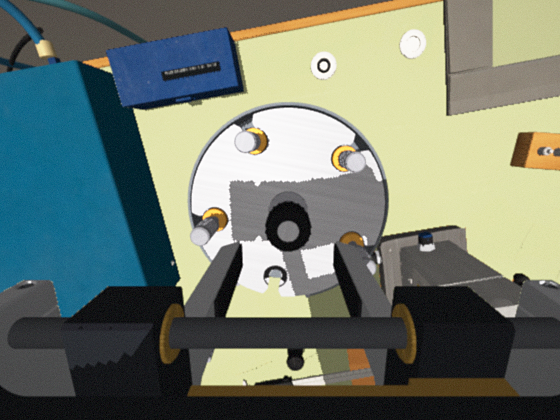

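```bash
python3 - <<'E'
from h import *
crop('pics/w4.png',180,90,400,310,3,'pics/w4a.png')
s=manip.read_state()
c=np.array([491,-369.2])
for uv,z in (((275,272),72.5),((256.5,140),75),((345,158),75),((213.5,222),75)):
    p=unproj('wrist',uv,z,s);d=p[:2]-c;print(p.round(1),np.hypot(*d).round(1),np.degrees(np.arctan2(d[1],d[0])).round(1))
E
```

```text
[ 460.4 -301.1   72.5] 74.7 114.2
[ 557.8 -410.1   75. ] 78.3 -31.5
[ 474.6 -447.1   75. ] 79.6 -101.9
[ 548.3 -312.4   75. ] 80.7 44.7
```

View pics/w4a.png

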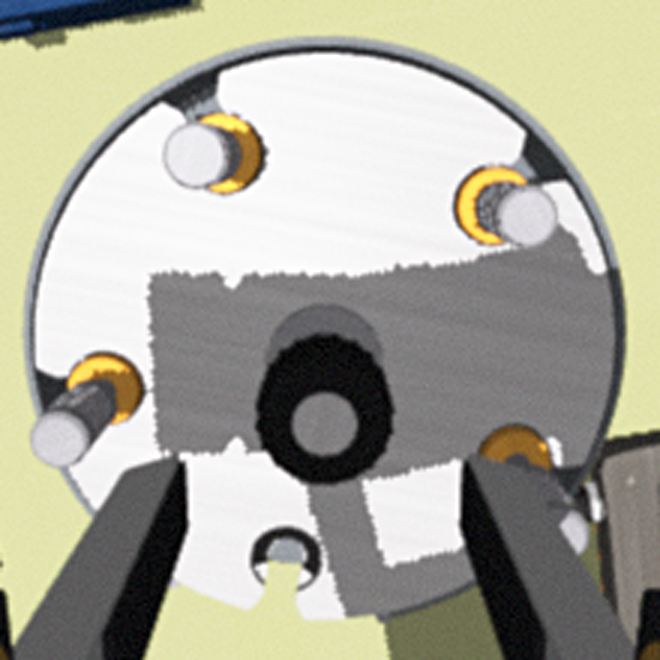

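```bash
python3 - <<'E'
from h import *
for z in (106,66,50,40,33,0):
    u=proj('scene',[493.4,-101.3,z]);t=proj('top',[493.4,-101.3,z]); print(z,((u-[190,130])*4).round(1),((t-[170,120])*4).round(1))
crop('pics/scene0.png',255,175,290,220,15,'pics/sc0d.png')
crop('pics/top0.png',250,185,290,220,15,'pics/top0d.png')
rel([470,-190,260],0.6);rel([493,-101,260],2.0)
E
```

```text
106 [327.2 214.8] [378.9 308.5]
66 [326.5 281.4] [382.6 320.7]
50 [326.2 306.9] [384.  325.3]
40 [326.  322.5] [384.8 328.1]
33 [325.9 333.3] [385.4 330. ]
0 [325.3 382.7] [388.  338.7]
dp [-0.1578, -0.0864, -0.0647] rot [0.001, -0.002, -1.557]
dp [-0.2172, -0.1564, -0.0648] rot [0.003, -0.001, -2.957]
```

View pics/sc0d.png

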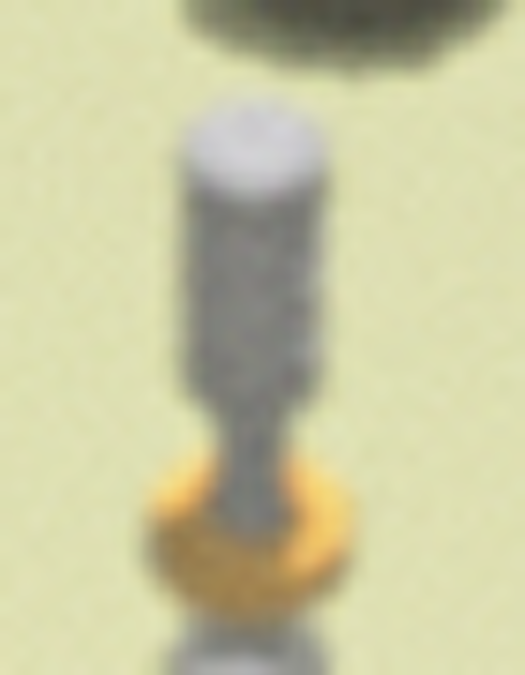

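View pics/top0d.png

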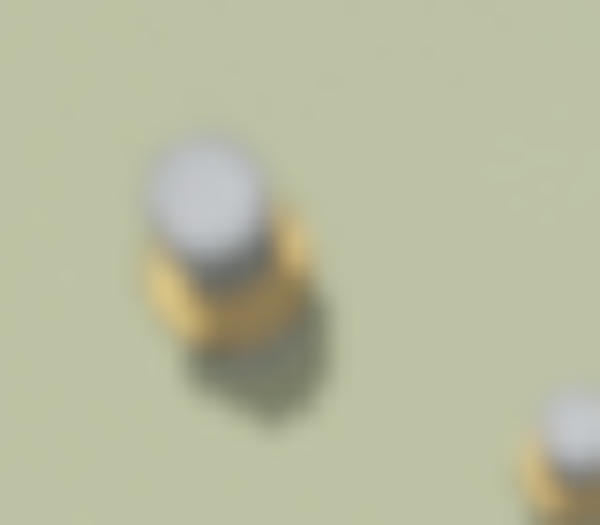

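```bash
python3 -m pendant '[{"claw":0.06,"delta_pos":[-0.02,-0.015,-0.03],"rotation":[0,0,-0.18]},{"claw":0.06,"delta_pos":[-0.06,-0.04,-0.06],"rotation":[0,0,-0.36]},{"claw":0.06,"delta_pos":[-0.1,-0.07,-0.065],"rotation":[0,0,-0.54]},{"claw":0.06,"delta_pos":[-0.14,-0.1,-0.065],"rotation":[0,0,-0.72]},{"claw":0.06,"delta_pos":[-0.17,-0.12,-0.065],"rotation":[0,0,-0.9]},{"claw":0.06,"delta_pos":[-0.19,-0.14,-0.065],"rotation":[0,0,-1.08]},{"claw":0.06,"delta_pos":[-0.21,-0.15,-0.065],"rotation":[0,0,-1.26]},{"claw":0.06,"delta_pos":[-0.217,-0.156,-0.065],"rotation":[0,0,-1.44]},{"claw":0.06,"delta_pos":[-0.217,-0.156,-0.065],"rotation":[0,0,-1.62]},{"claw":0.06,"delta_pos":[-0.217,-0.156,-0.065],"rotation":[0,0,-1.8]}]'
python3 - <<'E'
from h import *
im=manip.camera('top'); cv2.imwrite('pics/top2.png',im[:,:,::-1])
im=manip.camera('scene'); cv2.imwrite('pics/sc2.png',im[:,:,::-1])
s=manip.read_state();print(s['eef_pos'],s['eef_rot'],s['joints'])
crop('pics/top2.png',310,130,460,270,5,'pics/top2a.png')
crop('pics/scene2.png' if 0 else 'pics/sc2.png',250,220,450,400,4,'pics/sc2a.png')
rel([493,-101,230],2.0)
E
```

```text
clock: 6.65
eef_pos: [492.4, -101.2, 258.8]
eef_rot: [-3.141, 0.001, 0.85]
wrist_force: [-0.0, -0.4, 0.2]
finger_gap: 60.5
[ 492.44839713 -101.35223074  258.95390873] [3.14152068e+00 9.86969111e-04 8.45793337e-01] [-2.75343125e-01  1.56273124e-01  1.57215643e+00 -9.31642460e-04
  1.41352734e+00  4.49805912e-01]
dp [0.0007, 0.0002, 0.029] rot [-0.001, 0.001, -1.154]
```

View pics/top2a.png

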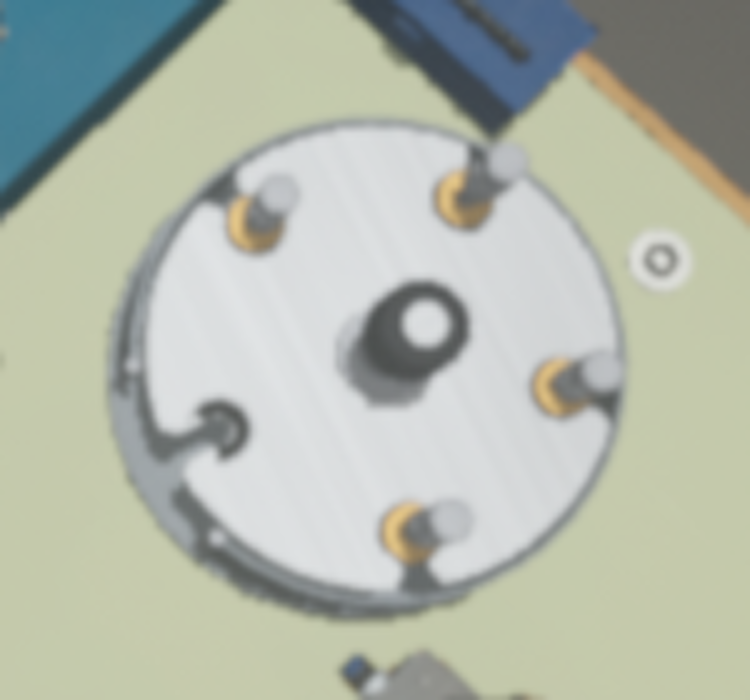

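View pics/sc2a.png

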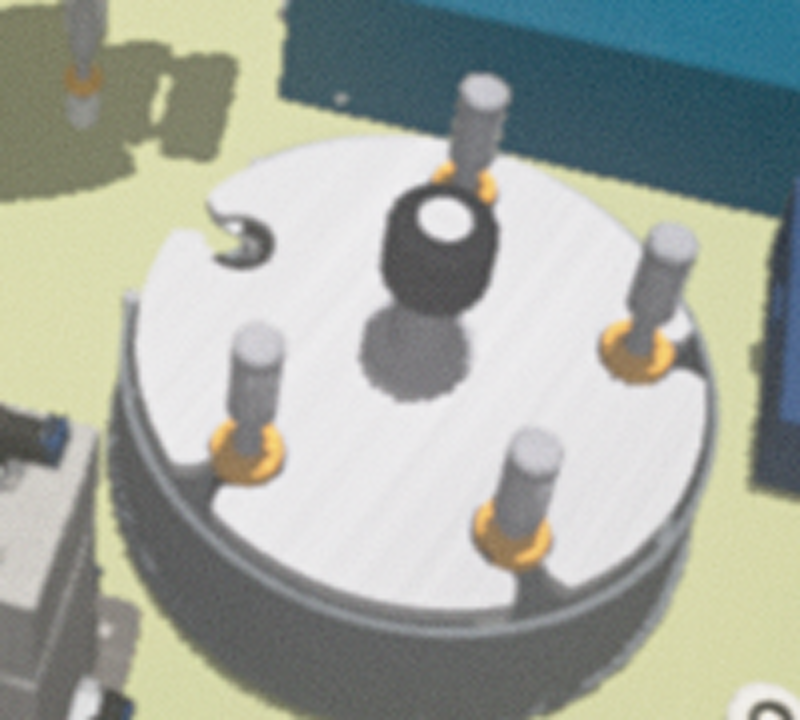

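```bash
python3 - <<'E'
from h import *
f=lambda a,b,k=5,x=310,y=130:(x+a/k,y+b/k)
for c in ([490.2,-368.7],[489.5,-369.5]):
  for uv,z,n in (((222,430),72.5,'seat'),((256,223),76,'c'),((464,199),76,'c'),((560,387),76,'c'),((406,532),76,'c'),((130,365),66,'post'),((215,537),66,'post')):
    d=unproj('top',f(*uv),z)[:2]-c; a=np.degrees(np.arctan2(d[1],d[0])); print(n,np.hypot(*d).round(1),a.round(1), ((a-114.5+36)%72-36).round(1) if n!='post' else '')
  d=unproj('scene',(250+242/4,220+242/4),72.5)[:2]-c; print('scene',np.hypot(*d),np.degrees(np.arctan2(d[1],d[0])))
crop('pics/sc2.png',255,200,345,290,8,'pics/sc2b.png')
E
```

```text
seat 78.8 116.0 1.5
c 78.9 42.6 0.1
c 79.0 -30.0 -0.5
c 79.4 -102.2 -0.7
c 80.6 -174.8 -1.3
post 109.9 92.2 
post 110.1 137.6 
scene 76.55534923777962 114.7613755241577
seat 79.2 115.3 0.8
c 80.0 42.7 0.2
c 79.2 -29.3 0.2
c 78.5 -101.8 -0.3
c 79.8 -175.3 -1.8
post 110.7 91.8 
post 110.1 137.1 
scene 76.99472864403917 114.03899760689217
```

View pics/sc2b.png

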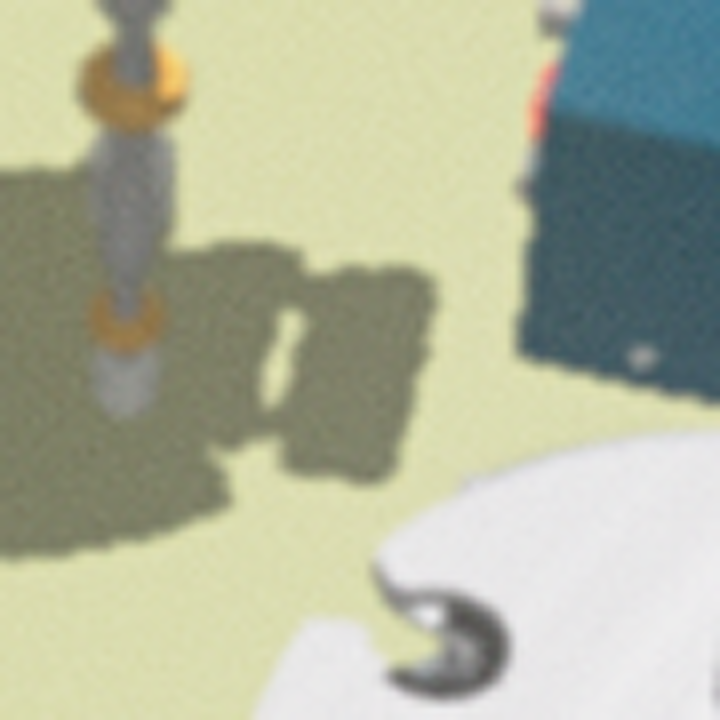

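```bash
python3 -m pendant '[{"claw":0.05,"delta_pos":[0,0,0.03],"rotation":[0,0,-0.18]},{"claw":0.05,"delta_pos":[0,0,0.06],"rotation":[0,0,-0.36]},{"claw":0.05,"delta_pos":[0,0,0.09],"rotation":[0,0,-0.54]},{"claw":0.05,"delta_pos":[0,0,0.11],"rotation":[0,0,-0.72]},{"claw":0.05,"delta_pos":[0.0007,0,0.13],"rotation":[0,0,-0.9]},{"claw":0.05,"delta_pos":[0.0007,0,0.135],"rotation":[0,0,-1.08]},{"claw":0.05,"delta_pos":[0.0007,0,0.135],"rotation":[0,0,-1.154]},{"claw":0.05,"delta_pos":[0.0007,0,0.135],"rotation":[0,0,-1.154]}]'
python3 - <<'E'
from h import *
s=manip.read_state();print(s['eef_pos'],s['eef_rot'],s['joints'])
im=manip.camera('wrist'); cv2.imwrite('pics/w5.png',im[:,:,::-1])
print(proj('wrist',[493.3,-101.2,106],s),proj('wrist',[493.3,-101.2,47],s),proj('wrist',[493.3,-101.2,39],s))
crop('pics/w5.png',200,170,380,300,4,'pics/w5a.png')
E
```

```text
clock: 7.75
eef_pos: [492.5, -100.9, 123.2]
eef_rot: [-3.14, -0.0, 1.996]
wrist_force: [-0.2, 0.0, -0.8]
finger_gap: 50.1
[ 492.46347601 -100.87729769  123.19040687] [-3.13975273e+00 -3.28082609e-04  1.99554481e+00] [-2.74416381e-01  2.83325853e-01  1.74576645e+00 -1.03955707e-03
  1.11411995e+00 -6.98706002e-01]
[287.98954635 245.64511737] [288.04361905 222.15920969] [288.0492194  219.72675494]
```

View pics/w5.png

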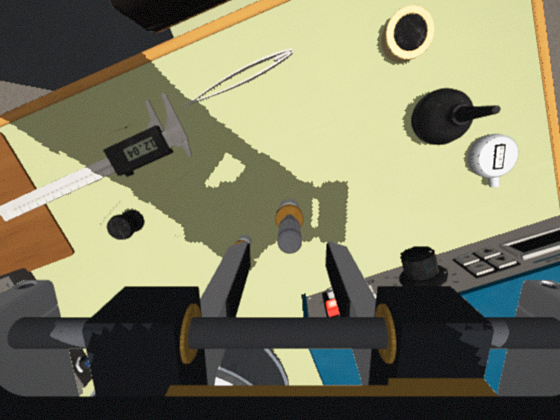

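View pics/w5a.png

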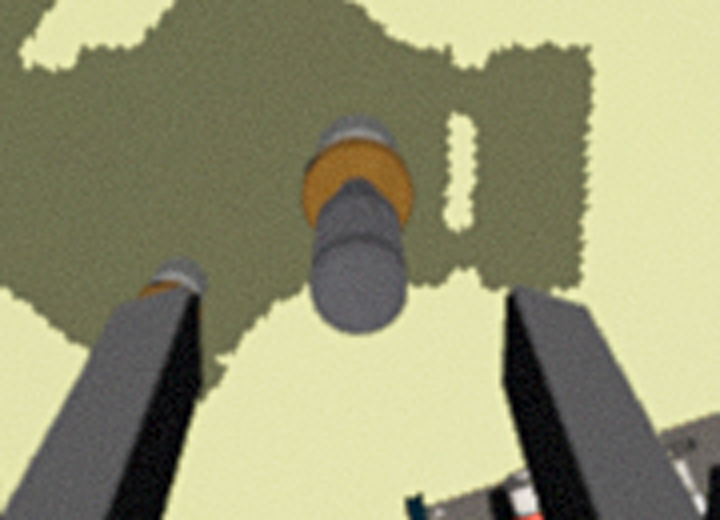

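```bash
python3 - <<'E'
from h import *
s=manip.read_state()
c=unproj('wrist',(289.75,241.75),106,s); print(c)
tx=toolT(s)[:3,0]*[1,1,0]
for r,z in [(13,z) for z in (33,35,37,39,41,43,45,57)]+[(11,0),(11,20),(9,106),(-9,106)]:
    p=c.copy();p[2]=z; print(r,z,((proj('wrist',p+tx*r,s)-[200,170])*4).round(1))
E
```

```text
[493.33564401 -98.04373229 106.        ]
13 33 [357.5 127.1]
13 35 [357.5 129. ]
13 37 [357.6 130.9]
13 39 [357.6 132.8]
13 41 [357.6 134.7]
13 43 [357.7 136.7]
13 45 [357.7 138.7]
13 57 [357.9 151.3]
11 0 [357.  107.2]
11 20 [357.3 123.5]
9 106 [359.1 239.3]
-9 106 [358.9 333.7]
```

```bash
python3 -m pendant '[{"claw":0.04,"delta_pos":[0.002,0.0012,0.02],"rotation":[-0.002,0,-0.003]},{"claw":0.036,"delta_pos":[0.002,0.0012,0.045],"rotation":[-0.002,0,-0.003]},{"claw":0.034,"delta_pos":[0.002,0.0012,0.052],"rotation":[-0.002,0,-0.003]},{"claw":0.028,"delta_pos":[0.002,0.0012,0.052],"rotation":[-0.002,0,-0.003]},{"claw":0.022,"delta_pos":[0.002,0.0012,0.052],"rotation":[-0.002,0,-0.003]},{"claw":0.016,"delta_pos":[0.002,0.0012,0.052],"rotation":[-0.002,0,-0.003]},{"claw":0.012,"delta_pos":[0.002,0.0012,0.052],"rotation":[-0.002,0,-0.003]},{"claw":0.012,"delta_pos":[0.002,0.0012,0.052],"rotation":[-0.002,0,-0.003]}]' 20
python3 - <<'E'
from h import *
s=manip.read_state();print(s['eef_pos'],s['eef_rot'],s['wrist_force'])
im=manip.camera('wrist'); cv2.imwrite('pics/w6.png',im[:,:,::-1])
crop('pics/w6.png',200,170,380,300,4,'pics/w6a.png')
E
```

```text
clock: 8.8
eef_pos: [493.1, -98.8, 72.1]
eef_rot: [3.14, 0.001, 1.998]
wrist_force: [-1.1, -0.3, 6.4]
finger_gap: 17.5
[493.06581653 -98.77411636  72.0690658 ] [3.14042760e+00 7.03147065e-04 1.99800157e+00] [-1.14925445 -0.27669156  6.35207121]
```

View pics/w6a.png

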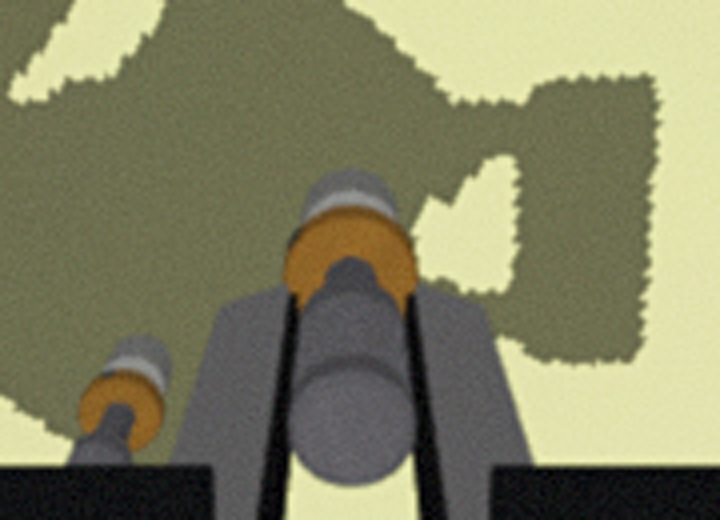

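```bash
python3 - <<'E'
from h import *
a=np.radians(114.5)
for r,z in((165,182),(165,111)):
    rel([490.2+r*np.cos(a),-368.7+r*np.sin(a),z],a)
E
python3 -m pendant '[{"claw":0.012,"delta_pos":[0,0,-0.02],"rotation":[0,0,0]},{"claw":0.012,"delta_pos":[0,0,-0.07],"rotation":[0,0,0]},{"claw":0.012,"delta_pos":[0,0,-0.11],"rotation":[0,0,0]},{"claw":0.012,"delta_pos":[0,0,-0.11],"rotation":[0,0,0]}]' 25
python3 - <<'E'
from h import *
s=manip.read_state();print(s['eef_pos'],s['eef_rot'],s['wrist_force'],s['moment'])
a=np.radians(114.5)
for r,z in((165,182),(165,140)):
    rel([490.2+r*np.cos(a),-368.7+r*np.sin(a),z],a)
E
```

```text
dp [-0.0796, -0.1144, -0.11] rot [0.001, 0.001, -0.0]
dp [-0.0795, -0.1145, -0.039] rot [0.001, 0.001, -0.0]
clock: 9.35
eef_pos: [494.0, -99.0, 184.9]
eef_rot: [3.136, 0.004, 1.998]
wrist_force: [-0.0, -0.4, -2.5]
finger_gap: 17.8
[494.01349258 -98.99911117 184.86152109] [3.13636483 0.00401125 1.99791918] [-0.01619012 -0.44782217 -2.54244845] [-0.0505134  -0.12234749 -0.04381339]
dp [-0.0789, -0.1153, 0.0026] rot [0.005, 0.004, -0.0]
dp [-0.0787, -0.1155, 0.0446] rot [0.005, 0.004, -0.0]
```

```bash
python3 -m pendant '[{"claw":0.012,"delta_pos":[-0.02,-0.03,0.002],"rotation":[0.005,0.004,0]},{"claw":0.012,"delta_pos":[-0.05,-0.07,0.002],"rotation":[0.005,0.004,0]},{"claw":0.012,"delta_pos":[-0.07,-0.105,0.003],"rotation":[0.005,0.004,0]},{"claw":0.012,"delta_pos":[-0.079,-0.115,0.02],"rotation":[0.005,0.004,0]},{"claw":0.012,"delta_pos":[-0.079,-0.1155,0.055],"rotation":[0.005,0.004,0]},{"claw":0.012,"delta_pos":[-0.079,-0.1155,0.072],"rotation":[0.005,0.004,0]},{"claw":0.012,"delta_pos":[-0.079,-0.1155,0.072],"rotation":[0.005,0.004,0]},{"claw":0.012,"delta_pos":[-0.079,-0.1155,0.072],"rotation":[0.005,0.004,0]}]'
python3 - <<'E'
from h import *
s=manip.read_state();print(s['eef_pos'],s['eef_rot'],s['wrist_force'])
for n in ('wrist','scene','top'):
    im=manip.camera(n); cv2.imwrite(f'pics/{n}7.png',im[:,:,::-1])
crop('pics/scene7.png',210,160,370,300,5,'pics/sc7a.png')
crop('pics/top7.png',290,150,420,270,5,'pics/top7a.png')
crop('pics/wrist7.png',180,200,400,320,3,'pics/w7a.png')
E
```

```text
clock: 10.35
eef_pos: [422.2, -218.9, 112.9]
eef_rot: [3.141, 0.0, 1.998]
wrist_force: [-0.2, -0.7, -0.9]
finger_gap: 17.1
[ 422.22624573 -218.87021406  112.88541802] [3.14126034e+00 1.84586806e-04 1.99802674e+00] [-0.17772667 -0.69169554 -0.94254442]
```

View pics/wrist7.png

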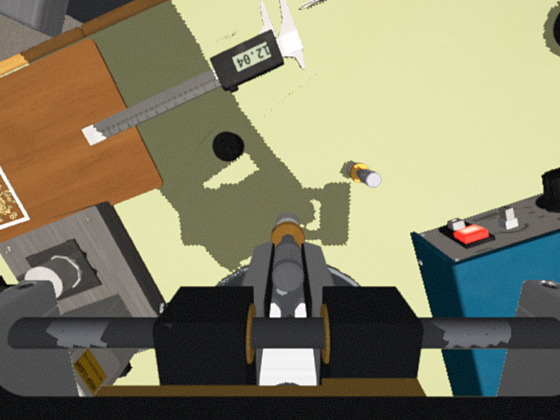

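View pics/sc7a.png

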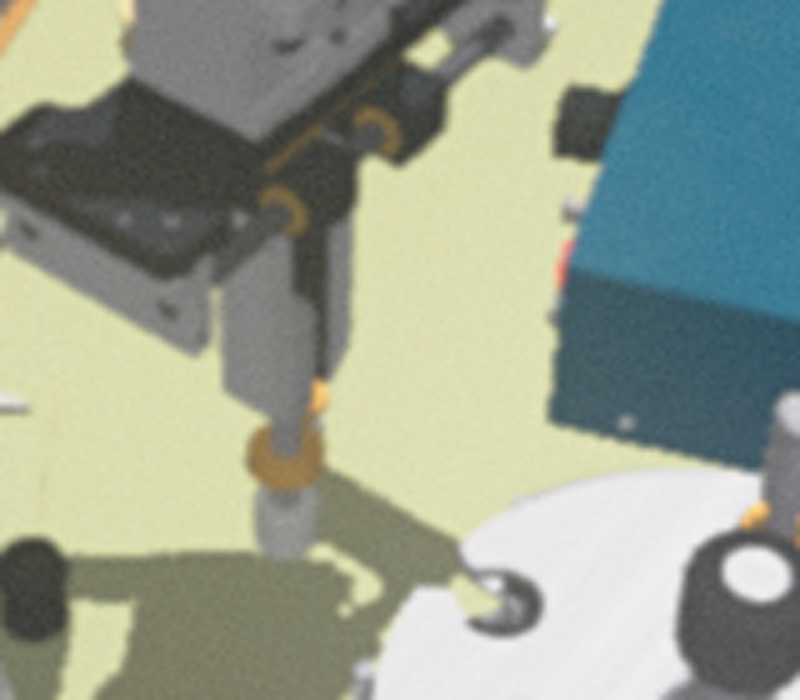

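View pics/top7a.png

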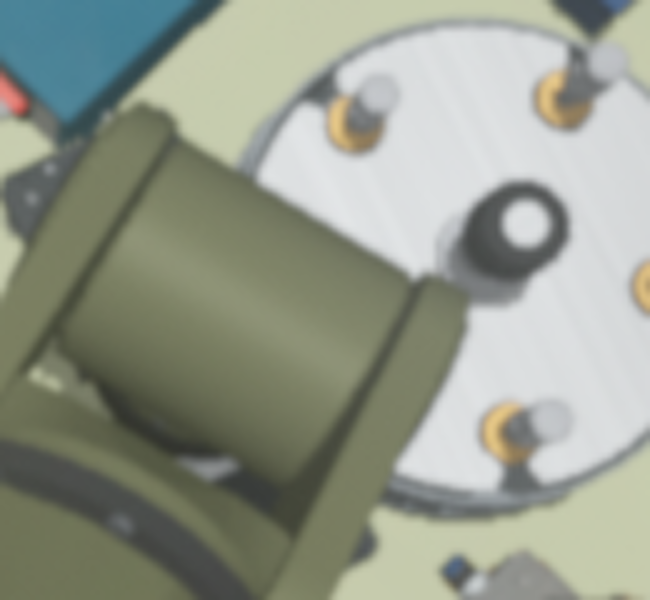

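```bash
python3 - <<'E'
from h import *
crop('pics/scene7.png',250,235,285,280,16,'pics/sc7b.png')
c=np.array([422.2,-218.9])
t=np.linspace(0,2*np.pi,120)
def ext(r,z):
    q=np.array([proj('scene',[c[0]+r*np.cos(x),c[1]+r*np.sin(x),z]) for x in t]); q=(q-[250,235])*16
    return q.min(0).round(0),q.max(0).round(0)
b=40.8
print('nosebot',ext(11,b),'nosetop',ext(11,b+20))
for h in (33,36,39,42,45): print(h,'low',ext(13,b+h)[1],'top',ext(13,b+h+8)[0])
print(ext(9,b+66))
E
```

```text
nosebot (array([153., 423.]), array([364., 585.])) nosetop (array([152., 297.]), array([366., 459.]))
33 low [387. 390.] top [130. 144.]
36 low [387. 370.] top [130. 124.]
39 low [388. 350.] top [129. 104.]
42 low [388. 330.] top [129.  84.]
45 low [389. 310.] top [129.  63.]
(array([168.,   3.]), array([351., 136.]))
```

View pics/sc7b.png

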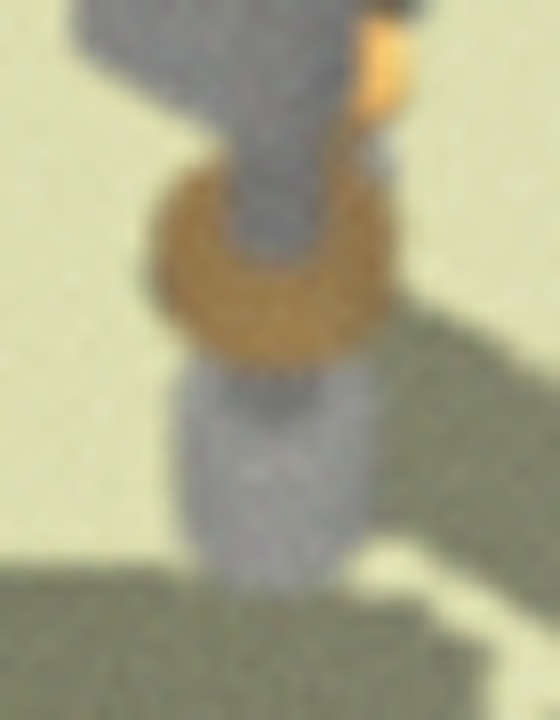

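```bash
python3 -m pendant '[{"claw":0.012,"delta_pos":[-0.02,0,0.0005],"rotation":[0,0,0]},{"claw":0.012,"delta_pos":[-0.045,0,0.0005],"rotation":[0,0,0]},{"claw":0.012,"delta_pos":[-0.045,0,0.0005],"rotation":[0,0,0]},{"claw":0.012,"delta_pos":[-0.045,0,0.0005],"rotation":[0,0,0]}]'
python3 - <<'E'
from h import *
s=manip.read_state();print(s['eef_pos'],s['eef_rot'],s['wrist_force'],s['moment'])
for n in ('wrist','scene'):
    im=manip.camera(n); cv2.imwrite(f'pics/{n}8.png',im[:,:,::-1])
crop('pics/scene8.png',250,210,350,300,8,'pics/sc8a.png')
crop('pics/wrist8.png',220,180,360,300,5,'pics/w8a.png')
E
```

```text
clock: 11.0
eef_pos: [440.8, -259.5, 112.8]
eef_rot: [3.141, 0.001, 1.998]
wrist_force: [-0.8, -0.4, -0.4]
finger_gap: 18.0
[ 440.76021895 -259.46455192  112.79441233] [3.14079351e+00 7.38628255e-04 1.99799675e+00] [-0.75254164 -0.40682633 -0.39520521] [ 0.04316061 -0.14869795  0.00234612]
```

View pics/sc8a.png

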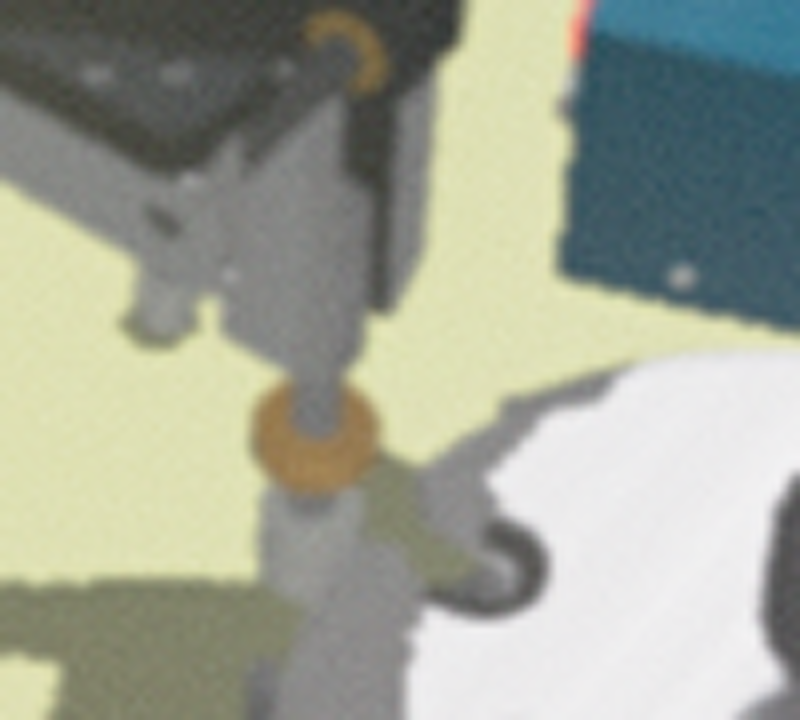

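View pics/w8a.png

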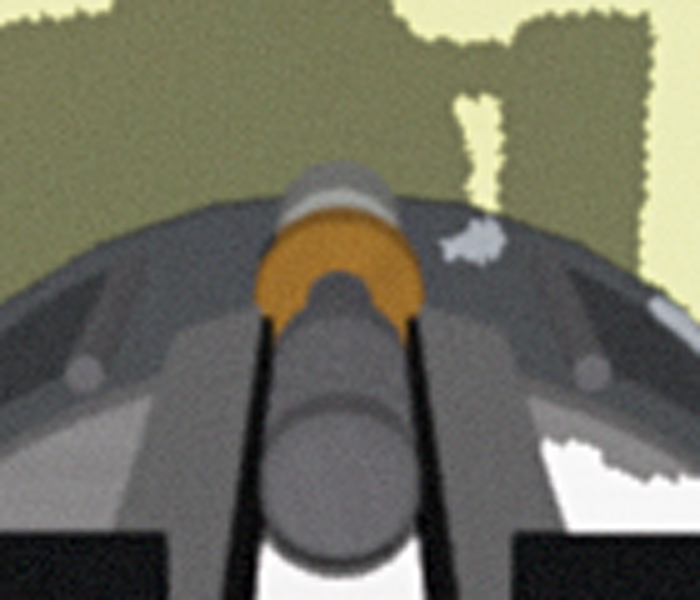

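```bash
python3 -m pendant '[{"claw":0.012,"delta_pos":[-0.008,-0.0003,0.0003],"rotation":[0,0,0]},{"claw":0.012,"delta_pos":[-0.016,-0.0003,0.0003],"rotation":[0,0,0]},{"claw":0.012,"delta_pos":[-0.024,-0.0003,0.0003],"rotation":[0,0,0]},{"claw":0.012,"delta_pos":[-0.024,-0.0003,0.0003],"rotation":[0,0,0]}]'
python3 - <<'E'
from h import *
s=manip.read_state();print(s['eef_pos'],s['wrist_force'],s['moment'])
for n in ('wrist','scene'):
    im=manip.camera(n); cv2.imwrite(f'pics/{n}9.png',im[:,:,::-1])
crop('pics/scene9.png',270,220,350,300,8,'pics/sc9a.png')
crop('pics/wrist9.png',220,180,360,300,5,'pics/w9a.png')
E
```

```text
clock: 11.6
eef_pos: [450.6, -281.8, 112.5]
eef_rot: [3.141, 0.001, 1.998]
wrist_force: [0.1, 0.1, -1.3]
finger_gap: 17.5
[ 450.62166193 -281.83796428  112.45206163] [ 0.09799458  0.06700584 -1.25394294] [ 0.00530413 -0.11327535 -0.01118272]
```

View pics/sc9a.png

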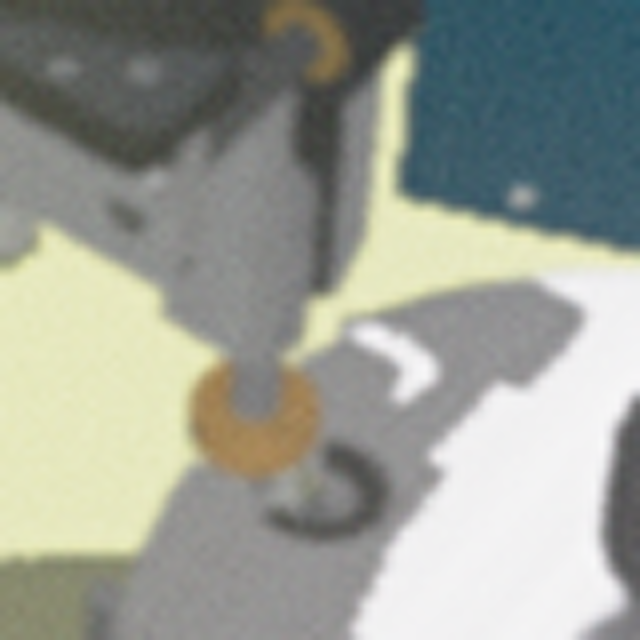

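View pics/w9a.png

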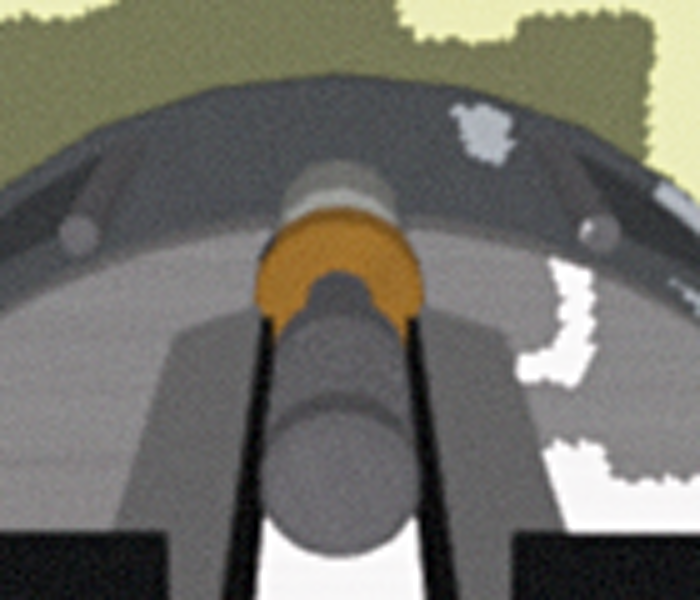

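```bash
python3 - <<'E'
from h import *
s=manip.read_state();T=toolT(s)
b=s['eef_pos'][2]-72.1
for x in (-3,-1.5,0,1.5,3):
    p=s['eef_pos']+T[:3,0]*x; p[2]=b+106; print(x,proj('wrist',p,s))
# post tops: known at r ~110? compute radial/lateral of punch from posts
ps=[unproj('wrist',(220+a/5,180+bb/5),66,s) for a,bb in ((80,236),(600,236))]; print(ps, np.linalg.norm(ps[0]-ps[1]))
m=(ps[0]+ps[1])/2; print(m, np.hypot(*(m[:2]-[490.2,-368.7])))
E
```

```text
-3 [286.93137517 283.42793605]
-1.5 [286.92937724 280.96900494]
0 [286.92736947 278.49796131]
1.5 [286.92535178 276.01471546]
3 [286.9233241  273.51917677]
[array([ 410.99969629, -294.93823022,   66.        ]), array([ 487.91797523, -259.92361973,   66.        ])] 84.51298470027417
[ 449.45883576 -277.43092498   66.        ] 99.94941980319058
```

```bash
python3 -m pendant '[{"claw":0.012,"delta_pos":[-0.006,0,0],"rotation":[0,0,0]},{"claw":0.012,"delta_pos":[-0.012,0,0],"rotation":[0,0,0]},{"claw":0.012,"delta_pos":[-0.0168,0,0],"rotation":[0,0,0]},{"claw":0.012,"delta_pos":[-0.0168,0,0],"rotation":[0,0,0]},{"claw":0.012,"delta_pos":[-0.0168,0,0],"rotation":[0,0,0]}]'
python3 - <<'E'
from h import *
s=manip.read_state();print(s['eef_pos'],s['wrist_force'],s['moment'])
d=s['eef_pos'][:2]-[490.2,-368.7];print(np.hypot(*d),np.degrees(np.arctan2(d[1],d[0])))
for n in ('wrist','scene'):
    im=manip.camera(n); cv2.imwrite(f'pics/{n}10.png',im[:,:,::-1])
crop('pics/scene10.png',280,240,340,300,12,'pics/sc10a.png')
crop('pics/wrist10.png',220,160,360,280,5,'pics/w10a.png')
E
```

```text
clock: 12.32
eef_pos: [457.3, -296.5, 112.4]
eef_rot: [3.141, 0.0, 1.998]
wrist_force: [-0.4, 1.0, -1.7]
finger_gap: 17.6
[ 457.32405475 -296.52789129  112.35356199] [-0.42871417  1.01067616 -1.70412314] [-0.04198355 -0.10059548  0.00166296]
79.3072572399422 114.4902838197202
```

View pics/sc10a.png

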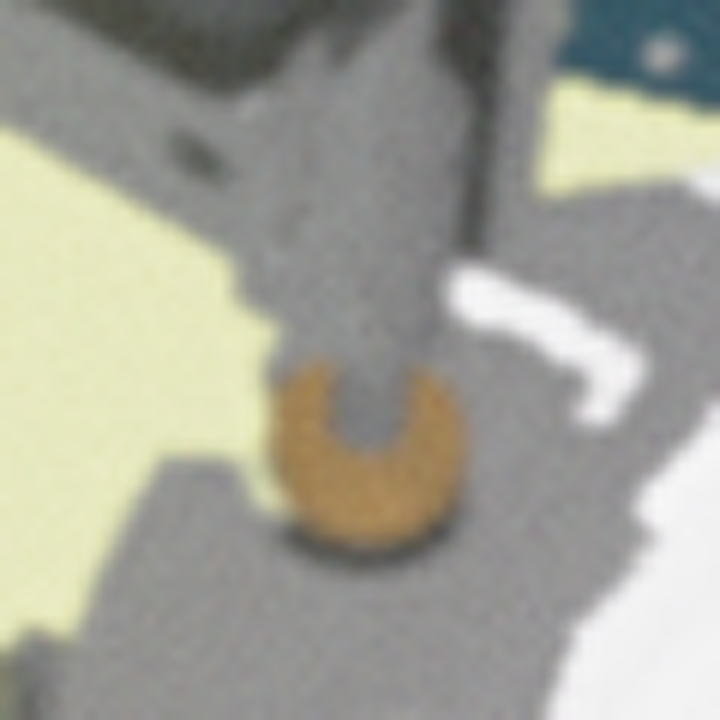

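View pics/w10a.png

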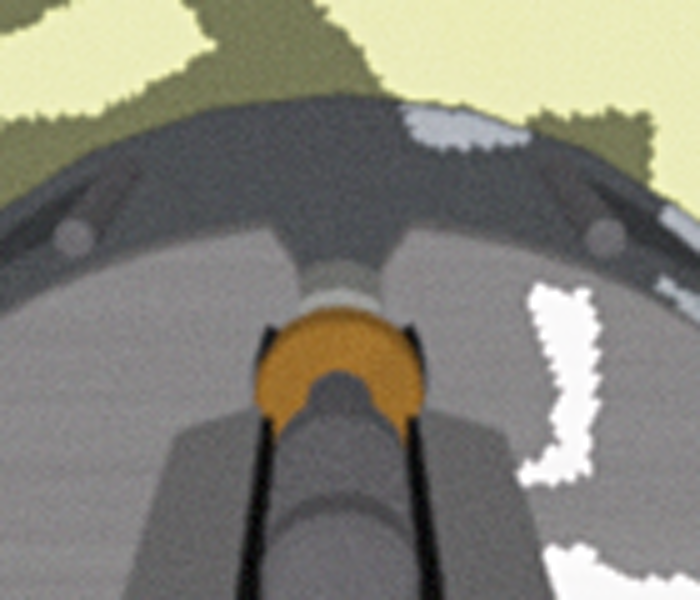

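```bash
python3 - <<'E'
from h import *
s=manip.read_state();T=toolT(s)
im=cv2.imread('pics/wrist10.png')[160:280,220:360]; im=cv2.resize(im,None,fx=5,fy=5,interpolation=cv2.INTER_CUBIC)
a=np.radians(114.5); u=np.array([np.cos(a),np.sin(a)])
def draw(c,r,z,col,im):
    t=np.linspace(0,2*np.pi,100)
    q=np.array([proj('wrist',[c[0]+r*np.cos(x),c[1]+r*np.sin(x),z],s) for x in t]); q=((q-[220,160])*5)
    cv2.polylines(im,[q.astype(int).reshape(-1,1,2)],True,col,1)
st=np.array([490.2,-368.7])+80*u
draw(st,14.25,72.5,(0,0,255),im)
b=s['eef_pos'][2]-72.1
p=s['eef_pos'][:2]+1.5*T[:2,0]
draw(p,13,b+37,(255,0,0),im);draw(p,9,b+106,(255,0,0),im);draw(np.array([490.2,-368.7]),104,72.5,(0,255,0),im)
cv2.imwrite('pics/w10b.png',im)
E
```

```text
(no output)
```

View pics/w10b.png

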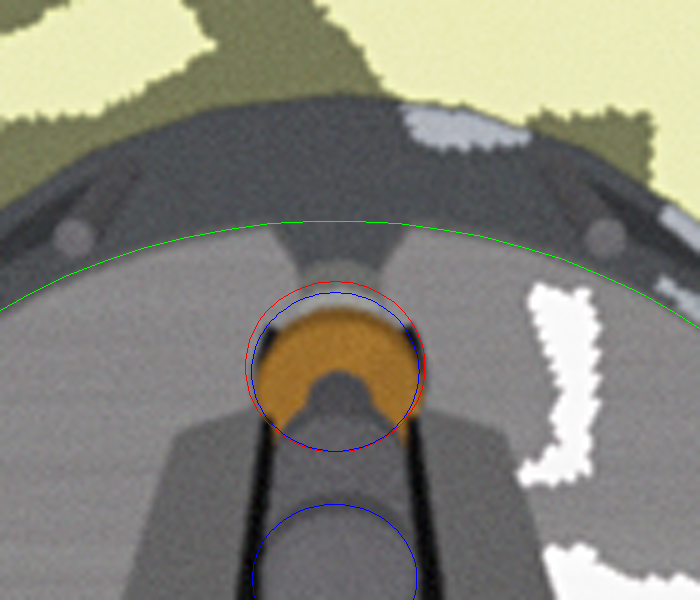

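```bash
python3 - <<'E'
from h import *
s=manip.read_state();T=toolT(s)
def mk(src,out,c0,items,k=12):
    im=cv2.imread(src)[c0[1]:c0[1]+60,c0[0]:c0[0]+60]; im=cv2.resize(im,None,fx=k,fy=k,interpolation=cv2.INTER_CUBIC)
    t=np.linspace(0,2*np.pi,100)
    for c,r,z,col in items:
        q=np.array([proj('scene',[c[0]+r*np.cos(x),c[1]+r*np.sin(x),z]) for x in t]); q=(q-c0)*k+k/2
        cv2.polylines(im,[q.astype(int).reshape(-1,1,2)],True,col,1)
    cv2.imwrite(out,im)
a=np.radians(114.5); u=np.array([np.cos(a),np.sin(a)]); st=np.array([490.2,-368.7])+80*u
b=s['eef_pos'][2]-72.1; p=s['eef_pos'][:2]+0*T[:2,0]
it=[(st,14.25,72.5,(0,0,255)),(p,13,b+38,(255,0,0)),(p,13,b+46,(255,0,0)),(st-80*u,104,72.5,(0,255,0))]
mk('pics/scene10.png','pics/sc10b.png',(280,240),it)
mk('pics/sc2.png','pics/sc2c.png',(280,240),it[:1]+it[3:])
E
```

```text
(no output)
```

View pics/sc10b.png

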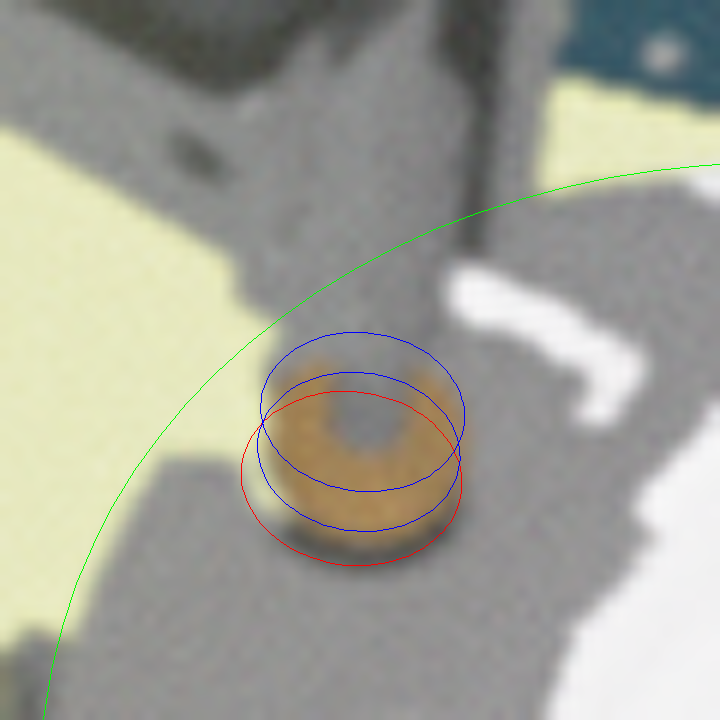

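View pics/sc2c.png

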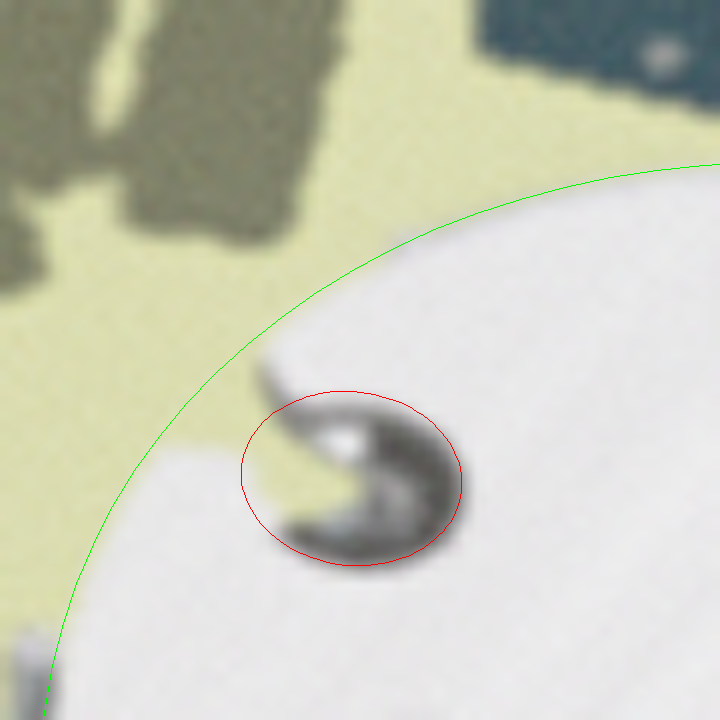

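```bash
python3 -m pendant '[{"claw":0.012,"delta_pos":[0.0008,0,0.001],"rotation":[0,0,0]},{"claw":0.012,"delta_pos":[0.0008,0,0.003],"rotation":[0,0,0]},{"claw":0.012,"delta_pos":[0.0008,0,0.004],"rotation":[0,0,0]},{"claw":0.012,"delta_pos":[0.0008,0,0.004],"rotation":[0,0,0]}]'
python3 - <<'E'
from h import *
s=manip.read_state();print(s['eef_pos'],s['wrist_force'],s['moment'])
for n in ('wrist','scene'):
    im=manip.camera(n); cv2.imwrite(f'pics/{n}11.png',im[:,:,::-1])
crop('pics/scene11.png',280,240,340,300,10,'pics/sc11a.png')
crop('pics/wrist11.png',250,190,330,260,9,'pics/w11a.png')
E
```

```text
clock: 12.92
eef_pos: [457.0, -295.8, 108.3]
eef_rot: [3.141, 0.0, 1.998]
wrist_force: [0.8, 0.8, -1.4]
finger_gap: 17.1
[ 456.97267103 -295.75472243  108.33022995] [ 0.77700763  0.82207142 -1.39740523] [-0.02512601 -0.10095428  0.01210258]
```

View pics/sc11a.png

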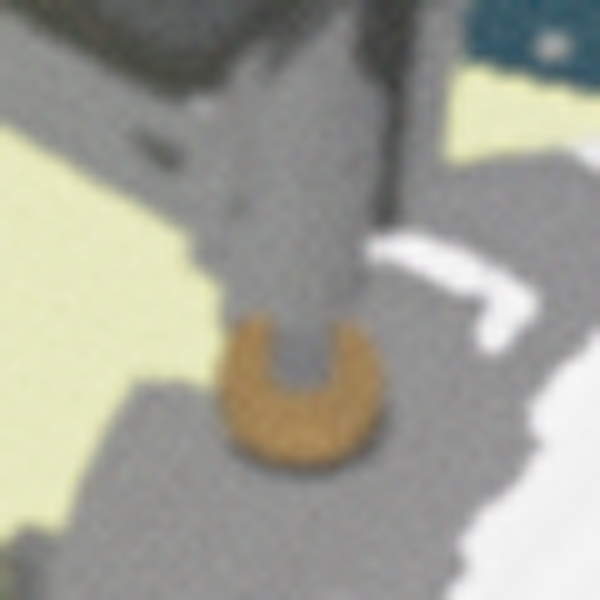

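View pics/w11a.png

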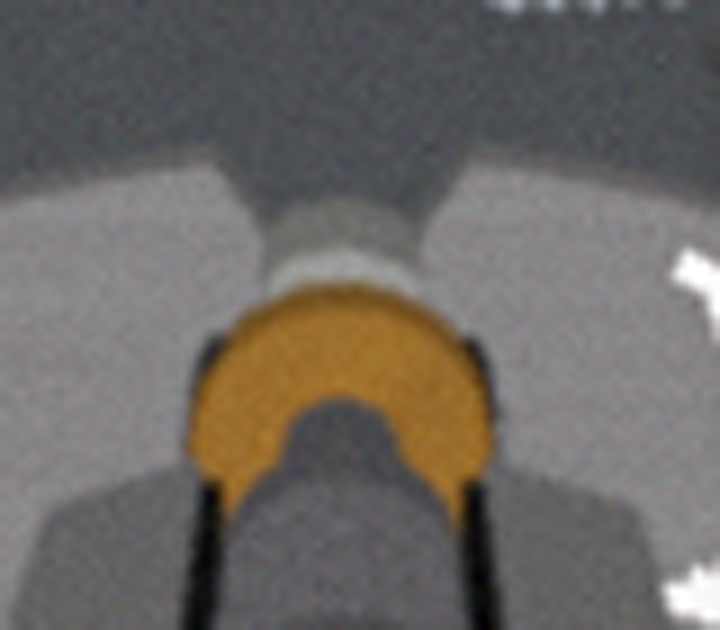

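```bash
python3 -m pendant '[{"claw":0.012,"delta_pos":[0,0,0.001],"rotation":[0,0,0]},{"claw":0.012,"delta_pos":[0,0,0.002],"rotation":[0,0,0]},{"claw":0.012,"delta_pos":[0,0,0.002],"rotation":[0,0,0]},{"claw":0.012,"delta_pos":[0,0,0.002],"rotation":[0,0,0]}]'
python3 -m pendant '[{"claw":0.012,"delta_pos":[0,0,0.0005],"rotation":[0,0,0]},{"claw":0.012,"delta_pos":[0,0,0.001],"rotation":[0,0,0]},{"claw":0.012,"delta_pos":[0,0,0.001],"rotation":[0,0,0]}]'
python3 -m pendant '[{"claw":0.012,"delta_pos":[0,0,0.0005],"rotation":[0,0,0]},{"claw":0.012,"delta_pos":[0,0,0.001],"rotation":[0,0,0]},{"claw":0.012,"delta_pos":[0,0,0.001],"rotation":[0,0,0]}]'
```

```text
clock: 13.52
eef_pos: [457.0, -295.8, 106.5]
eef_rot: [3.141, 0.001, 1.998]
wrist_force: [0.9, -0.4, -1.9]
finger_gap: 17.8
clock: 13.9
eef_pos: [457.0, -295.8, 105.4]
eef_rot: [3.141, 0.0, 1.998]
wrist_force: [0.2, 0.5, -0.3]
finger_gap: 17.4
clock: 14.28
eef_pos: [457.0, -295.8, 104.5]
eef_rot: [3.141, 0.001, 1.998]
wrist_force: [-1.1, -0.4, 0.5]
finger_gap: 17.3
```

```bash
python3 -m pendant '[{"claw":0.012,"delta_pos":[0,0,0.0005],"rotation":[0,0,0]},{"claw":0.012,"delta_pos":[0,0,0.0005],"rotation":[0,0,0]}]'
python3 -m pendant '[{"claw":0.012,"delta_pos":[0,0,0.0005],"rotation":[0,0,0]},{"claw":0.012,"delta_pos":[0,0,0.0005],"rotation":[0,0,0]}]'
python3 -m pendant '[{"claw":0.012,"delta_pos":[0,0,0.0005],"rotation":[0,0,0]},{"claw":0.012,"delta_pos":[0,0,0.0005],"rotation":[0,0,0]}]'
```

```text
clock: 14.52
eef_pos: [457.1, -295.8, 104.2]
eef_rot: [3.141, 0.001, 1.998]
wrist_force: [-1.0, 0.9, 3.2]
finger_gap: 17.7
clock: 14.78
eef_pos: [457.1, -295.9, 103.9]
eef_rot: [3.141, 0.001, 1.998]
wrist_force: [-1.3, 0.5, 4.8]
finger_gap: 17.4
clock: 15.02
eef_pos: [457.2, -295.9, 103.6]
eef_rot: [3.141, 0.001, 1.998]
wrist_force: [-1.6, 1.4, 5.7]
finger_gap: 17.7
```

```bash
python3 -m pendant '[{"claw":0.012,"delta_pos":[0.001,0,0],"rotation":[0,0,0]},{"claw":0.012,"delta_pos":[0.002,0,0],"rotation":[0,0,0]},{"claw":0.012,"delta_pos":[0.0025,0,0],"rotation":[0,0,0]},{"claw":0.012,"delta_pos":[0.0025,0,0],"rotation":[0,0,0]}]'
python3 - <<'E'
from h import *
s=manip.read_state();T=toolT(s);print(s['wrist_force']@T[:3,:3], s['moment']@T[:3,:3])
E
```

```text
clock: 15.52
eef_pos: [456.5, -294.1, 103.9]
eef_rot: [3.14, 0.003, 1.998]
wrist_force: [2.1, -4.5, 4.1]
finger_gap: 17.8
[-5.01125806  0.08182722 -4.06465862] [ 0.00185208 -1.29501784  0.03312048]
```

```bash
python3 -m pendant '[{"claw":0.012,"delta_pos":[-0.0015,0,0],"rotation":[0,0,0]},{"claw":0.012,"delta_pos":[-0.003,0,0],"rotation":[0,0,0]},{"claw":0.012,"delta_pos":[-0.0042,0,0],"rotation":[0,0,0]},{"claw":0.012,"delta_pos":[-0.0042,0,0],"rotation":[0,0,0]}]'
python3 - <<'E'
from h import *
s=manip.read_state();T=toolT(s);print(s['eef_pos'],s['wrist_force']@T[:3,:3], s['moment']@T[:3,:3])
E
```

```text
clock: 16.02
eef_pos: [457.9, -297.1, 103.5]
eef_rot: [3.14, 0.0, 1.998]
wrist_force: [-2.5, 4.3, 6.4]
finger_gap: 17.7
[ 457.86869694 -297.05451579  103.53318402] [ 4.95315092 -0.5112024  -6.42265097] [-8.64764749e-02  9.01378460e-01 -4.22282318e-05]
```

```bash
python3 -m pendant '[{"claw":0.012,"delta_pos":[0.001,0,0],"rotation":[0,0,0]},{"claw":0.012,"delta_pos":[0.0018,0,0],"rotation":[0,0,0]},{"claw":0.012,"delta_pos":[0.0016,0,-0.0002],"rotation":[0,0,0]},{"claw":0.012,"delta_pos":[0.0016,0,-0.0002],"rotation":[0,0,0]}]'
python3 - <<'E'
from h import *
s=manip.read_state();T=toolT(s);print(s['eef_pos'],s['wrist_force']@T[:3,:3], s['moment']@T[:3,:3])
for n in ('wrist','scene'):
    im=manip.camera(n); cv2.imwrite(f'pics/{n}12.png',im[:,:,::-1])
crop('pics/scene12.png',280,240,340,300,10,'pics/sc12a.png')
crop('pics/wrist12.png',250,190,330,260,9,'pics/w12a.png')
E
```

```text
clock: 16.52
eef_pos: [457.4, -295.8, 103.8]
eef_rot: [3.14, 0.001, 1.998]
wrist_force: [1.8, -2.8, 4.4]
finger_gap: 17.6
[ 457.35576376 -295.7649783   103.83719155] [-3.29245158  0.49834788 -4.39765101] [-0.10312305 -0.96325363  0.01445865]
```

View pics/sc12a.png

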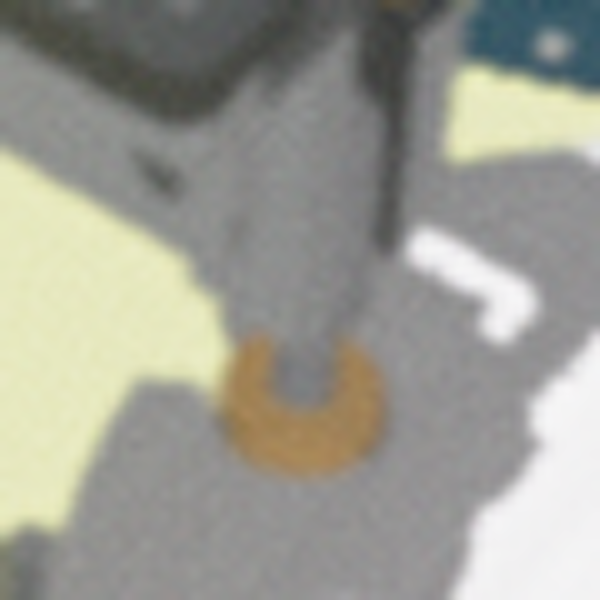

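View pics/w12a.png

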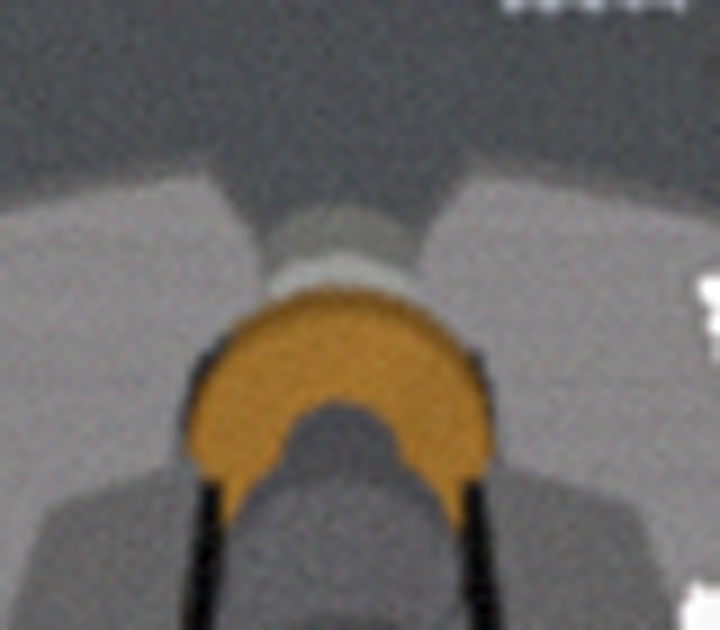

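```bash
python3 -m pendant '[{"claw":0.012,"delta_pos":[-0.0006,0,0],"rotation":[0,0,0]},{"claw":0.012,"delta_pos":[-0.0006,0,0],"rotation":[0,0,0]}]'
python3 - <<'E'
from h import *
s=manip.read_state();T=toolT(s);print(s['eef_pos'],s['wrist_force']@T[:3,:3], s['moment']@T[:3,:3])
E
```

```text
clock: 16.88
eef_pos: [457.5, -296.0, 103.7]
eef_rot: [3.14, -0.0, 1.998]
wrist_force: [0.5, -1.1, 4.2]
finger_gap: 17.7
[ 457.46681453 -296.00503206  103.69726756] [-1.17371478  0.03091438 -4.22072727] [-0.12666182 -0.37948416 -0.01599729]
```

Collar bears at the ring's stiffness and resists sideways both ways. Releasing gradually.

```bash
python3 -m pendant '[{"claw":0.012,"delta_pos":[-0.0002,0,0],"rotation":[0,0,0]},{"claw":0.019,"delta_pos":[-0.0002,0,0],"rotation":[0,0,0]},{"claw":0.024,"delta_pos":[-0.0002,0,0],"rotation":[0,0,0]},{"claw":0.03,"delta_pos":[-0.0002,0,0],"rotation":[0,0,0]},{"claw":0.034,"delta_pos":[-0.0002,0,0],"rotation":[0,0,0]},{"claw":0.034,"delta_pos":[-0.0002,0,0],"rotation":[0,0,0]}]' 8
python3 - <<'E'
from h import *
s=manip.read_state();T=toolT(s);print(s['eef_pos'],s['wrist_force']@T[:3,:3],s['finger_gap'])
for n in ('wrist','scene'):
    im=manip.camera(n); cv2.imwrite(f'pics/{n}13.png',im[:,:,::-1])
crop('pics/scene13.png',280,240,340,300,10,'pics/sc13a.png')
crop('pics/wrist13.png',220,180,360,300,5,'pics/w13a.png')
E
```

```text
clock: 17.62
eef_pos: [457.5, -296.2, 103.6]
eef_rot: [3.141, -0.0, 1.998]
wrist_force: [-0.0, -0.5, 1.0]
finger_gap: 34.0
[ 457.50755167 -296.18530994  103.63535229] [-0.42618492 -0.21901631 -0.95676933] 34.00056668345403
```

View pics/sc13a.png

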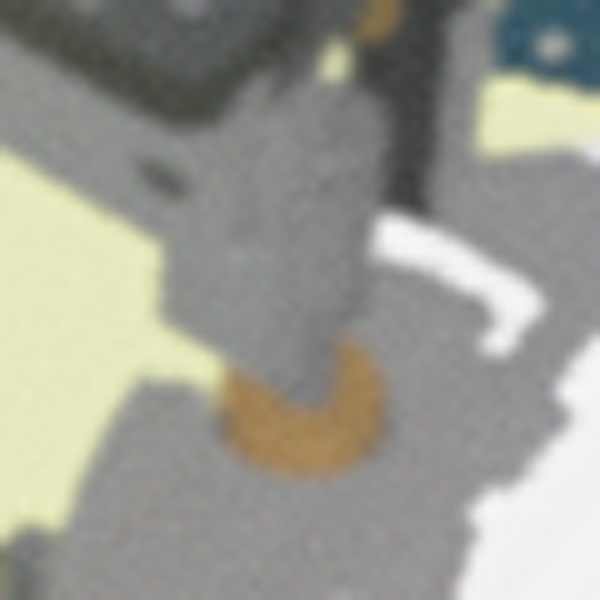

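View pics/w13a.png

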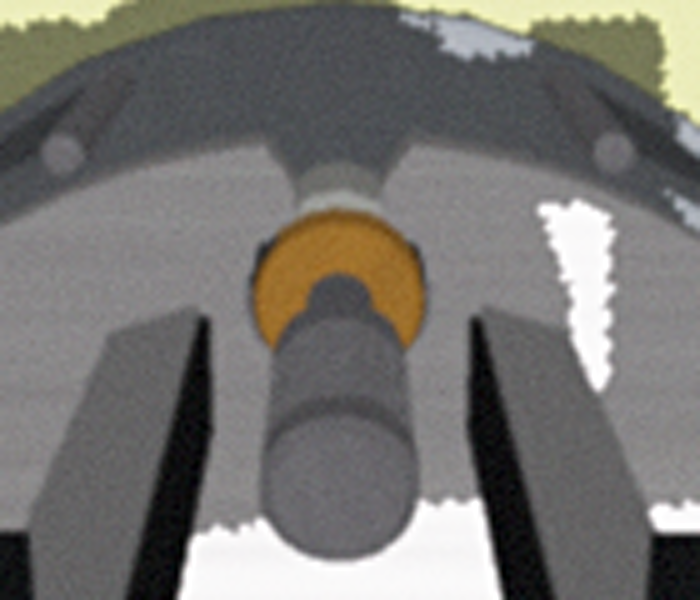

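Punch hangs upright, collar symmetric in the recess (collar centre at crop (338,290)), fingers free on both sides. Retreating straight up.

```bash
python3 -m pendant '[{"claw":0.036,"delta_pos":[0,0,-0.01],"rotation":[0,0,0]},{"claw":0.036,"delta_pos":[0,0,-0.04],"rotation":[0,0,0]},{"claw":0.036,"delta_pos":[0,0,-0.09],"rotation":[0,0,0]},{"claw":0.036,"delta_pos":[0,0,-0.13],"rotation":[0,0,0]},{"claw":0.036,"delta_pos":[0.06,0.02,-0.14],"rotation":[0,0,0]},{"claw":0.036,"delta_pos":[0.12,0.04,-0.14],"rotation":[0,0,0]},{"claw":0.036,"delta_pos":[0.17,0.05,-0.14],"rotation":[0,0,0]},{"claw":0.036,"delta_pos":[0.17,0.05,-0.14],"rotation":[0,0,0]},{"claw":0.036,"delta_pos":[0.17,0.05,-0.14],"rotation":[0,0,0]}]'
python3 - <<'E'
from h import *
s=manip.read_state();print(s['eef_pos'],s['wrist_force'],s['qd'].round(3))
for n in ('top','scene'):
    im=manip.camera(n); cv2.imwrite(f'pics/{n}14.png',im[:,:,::-1])
crop('pics/scene14.png',200,150,400,330,4,'pics/sc14a.png')
crop('pics/top14.png',310,130,460,270,5,'pics/top14a.png')
E
```

```text
clock: 18.85
eef_pos: [432.7, -121.3, 244.4]
eef_rot: [3.14, 0.0, 1.999]
wrist_force: [0.1, 0.2, -0.8]
finger_gap: 36.1
[ 432.66139865 -121.27920462  244.42599225] [ 0.05007932  0.16598083 -0.82646239] [-0.022  0.019 -0.007  0.001 -0.002  0.001]
```

View pics/sc14a.png

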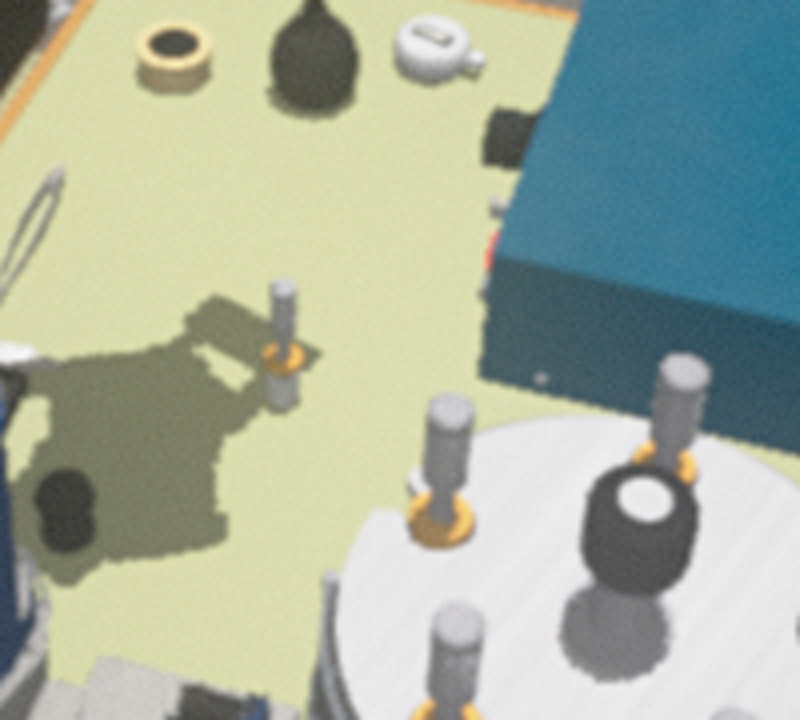

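View pics/top14a.png

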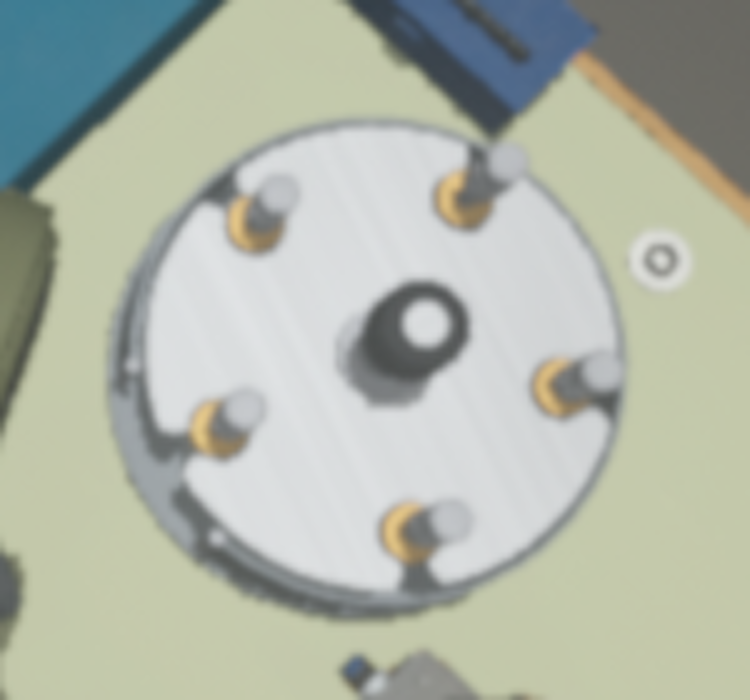

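The punch hangs in the front fork at crop (220,428) in the top view, and it looks like its neighbours. The disc is still at the detent, the small punch and bystanders are where they were, and the robot is clear.

```bash
python3 -c "
from cell import manip
print(manip.sign_off())"
```

```text
the job is handed in; nothing more can be done
None
```

The loose large punch hangs in the empty fork at the middle of the guard's opening, and I handed the job in at about 19 s of the 72 s allowed.

- **Turning the stand:** I turned the knob about 118° clockwise and let go. In the camera images the fork then stood at about 114.4° against 114.7° for the middle between the posts, so it had clicked in.
- **Bringing the punch in:** It went in level, with its neck in the slot. Sideways force stayed within about 1 N on the way.
- **Seating:** First contact came about 7.7 mm below the level of the way in. From there the force rose about 6 N/mm, which matches the rubber ring. That puts the collar's lower face about 37 mm above the punch's lower end; the pictures had suggested 36 to 39 mm.
- **Sideways check:** A light push along the slot met about 5 N of resistance in both directions, so the collar is in the recess. Only then did I open the fingers, and the force on the wrist dropped to near zero.
- **Last pictures:** They show the punch upright like its neighbours, with the disc still at the detent. The small punch, the blower, the parts pot and the valve button stand where they were, and the robot touches nothing.

The cameras disagreed by 1 to 2 mm on where the punch sat radially in the grip. I split the difference, and the sideways check settled it.

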